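Crack the stuck lid of the spacer chest and hold it ajar

ROBOT

A 6-joint arm with a two-finger parallel gripper is mounted at the origin on the work surface. World frame = base frame: x ahead of the robot, y to its left, z up, the work surface at z = 0. Lengths are in m, angles in rad, forces in N, time in s.
With the tool pointing down it reaches from about 0.325 to 0.85 m from the base axis. Payload 4.4 kg.
Tool frame: the origin (TCP) lies midway between the tips of the shut fingers; the grasp point (between the pads) lies 19 mm behind it; x points along the fingers, y is the direction in which the jaws open and shut, and the axes are right-handed (so a half turn about x gives the same grasp; the last joint's range is limited). The gripper opens to 94 mm and grips with 3 to 60 N. Pads are 16 mm wide; open, the fingers measure 119 mm over their backs; the gripper's body (75 mm by 177 mm) begins 78 mm behind the grasp point.
Start: joints at [-1.262, 0.207, 1.542, -0, 1.393, -0.15], TCP at [0.255, -0.515, 0.168] pointing down, gripper open.
Joint ranges: [-2.73, 2.73], [-0.86, 2.22], [0.23, 2.46], [-1.11, 4.25], [0.08, 2.63], [-2.82, 2.82]. Speed limits (rad/s): [2.79, 2.79, 3.14, 3.14, 3.14, 3.14].

INTERFACE

Orientations are given as a rotation vector (axis times angle).
In Python, from rig import state, camera, job_done, search_frame, silhouettes, spot_point gives the robot as it stands. The module is installed in compiled form; this text tells all that it offers.
- The arm moves only by the tool drive_tool, never from a script. Its argument "moves" is a list of rows, each a list of 7 numbers: the shift along the tool's x, y, z each as a share of 0.1 m, from -1 to 1, then the turn, a rotation vector about the tool's x, y, z each as a share of 180 degrees, from -1 to 1, then the opening, from 0 (shut) to 1 (fully open). In form: [[x, y, z, rx, ry, rz, jaw], ...]. A call has 1 to 10 rows; each row is the pose to reach, as a shift and turn from the pose commanded when the call began, along the tool's axes at that moment, turning the shorter way round; what a row does not reach only later rows make up. A row lasts 1/12 s, in which the tool goes at most 41.7 mm and 7.16 degrees, less where a joint would pass 70% of its speed; a pose out of reach is approached as far as the arm can. A call with a number of a shift or a turn outside -1 to 1 is refused whole. A call with a gripper value outside its range is refused whole. The fingers move at their own pace and stop on an object; "grip_force" is the grip in N (left out, the last holds). Time passes only in rows, so rows that repeat a pose let the fingers close. It gives the time, the measured TCP pose, the force and the opening at its end, in the units of the state.
- state(): the state, without advancing time (a new reading comes with each control period).
- camera(name): name is "side" or "top" or "wrist"; returns a dict with "color" (480x640x3 uint8, red, green, blue), "K" (3x3 intrinsics, pixels), "distortion" ([k1, k2, p1, p2, k3] as OpenCV has them; the pictures are not rectified), "eye" and "rotation" of the camera in the world; the wrist camera has in their place "tool_from_camera" (4x4, takes a point from camera to tool coordinates, whose origin is the TCP and whose axes are the tool frame's). Camera axes: x right, y up, looking along -z (the intrinsics and any distortion apply to the point x, -y, -z); pixel columns grow to the right and rows downward; lengths in m; the calibration is good to about 2 mm. A picture is of the moment at which its call begins: read the wrist's pose just before it. There is no depth.
- job_done(): hands the job in, once; it reports no verdict.
Trained networks look in a picture, given as the dict that the camera call returned (one of the last four; its "shot" number tells which), for a name from the list of things; names that differ only in an ending like _2 or _b are one class to them, and where a whole thing is asked for, a point or a joint stands for the part that bears it (a point fixed in the world has none). Each returns a list of dicts, best first, with "score" (0 to 1); they miss things now and then, are a little off and sometimes report something else, mostly with a low value. They report only what shows in the picture. A call takes as long as a camera call. They do not tell look-alikes from the thing itself.
- search_frame(picture, query): "box" ([centre column, centre row, width, height] in pixels, round what is visible of it).
- silhouettes(picture, query): "mask" (480x640 bool, what is visible of it) and "box" ([centre column, centre row, width, height] in pixels, round what is visible of it).
- spot_point(picture, query): "at" ([column, row] in pixels: a listed point, or the origin of a listed thing).
The state is a dict: "time": time; "joint_pos": joint angles; "joint_velocities": joint speeds; "tau": joint torques, N m; "eef_pos": TCP position; "eef_rot": TCP orientation; "ft_force": force on the tool from outside, world axes, zero at the start; "moment": the same for the moment, N m; "finger_gap": finger opening in m.
Only numpy, scipy, OpenCV 4.12 (cv2) and the standard library are available. Lean on these libraries where they do the work, as an engineer would, in place of code of your own. Each camera call takes 0.05 s, during which the arm holds its last target.

TASK

The lid of the grey spacer chest has stuck to its rubber seal and I need to look inside. First take the loose bright steel spacer ring off the lid and set it down flat, not dropped, in the empty compartment of the wooden tray. Then pull the lid up by its handle until the seal lets go, without letting the lid fly up, and finish still holding it by the handle, steady and only slightly ajar, with the front edge about 40 mm up; leave everything else where it is.

Things in the scene. Friction and masses are not known exactly. Their poses are not given: they have to be found in the camera images.
- chest: Grey steel chest with a paler lid, 230 (x) x 280 (y) x 120 mm, fixed; place and yaw vary. Origin: centre of its underside. Its x axis points from the handle side (front) to the hinge side (back). The lid's flat upper face, 126 mm above the table, is 234 x 284 mm with a rim 4 mm thick and 8 mm high round it. The two latches on the front are already undone.
- lid (a joint): Lid hinge: 0 rad shut, grows as the front rises (0.19 rad = front edge 40 mm up). Starts shut, stuck to the seal at its front: the pull at the handle peaks at about 14 to 19 N, lid weight included, with the front 2 to 3 mm up; the seal then lets go and pushes the lid up a little until 9 mm.
- lid_hinge (a point): Middle of the hinge line, 118 mm above the table, 112 mm behind the chest's centre; the line runs along the chest's y axis. The lid weighs about 0.7 kg (once free, about 4 N at the handle) and falls if let go, to rest loosely on the seal at about 0.03 rad.
- handle_mid (a point): Steel bow handle on the lid near its front edge: round bar 12 mm thick, 110 mm long along the chest's y axis, on two end legs, 34 mm free under it. This point: middle of the bar; lid shut, 166 mm above the table, 85 mm in front of the chest's centre, 197 mm in front of and 48 mm above the hinge line. Turns with the lid; its y axis lies along the bar.
- spacer_mid (a point): Centre of the loose bright steel spacer ring that lies flat on the lid behind the handle: outside 56 mm, bore 36 mm, 25 mm high, 0.28 kg. Point on its axis, half-way up.
- spacer: The same ring; origin at the centre of its underside.
- tray: Open pine tray, fixed, 130 (x) x 290 (y) x 36 mm high, walls and floor 6 mm thick. Two dividers make three compartments along its y axis, each about 118 (x) x 89 (y) mm, centres at y = -95, 0, +95 mm in its frame. Origin: centre of its underside. Two hold a dark ring each, any one is empty. Place and yaw vary; tray and chest may swap sides.
- spare1_mid (a point): Centre, half-way up, of one of the two dark rings lying in the tray (same size as the loose one). To be left alone.
- spare2_mid (a point): Centre, half-way up, of the other dark ring lying in the tray. To be left alone.
- mallet: Rubber mallet with a wooden handle, 260 mm long, lying beyond the chest and tray. To be left alone.
- can: Closed green can, 60 mm diameter, 150 mm high, standing beyond the chest and tray. To be left alone.
Not all that is in view belongs to the job. What is shaped like the spacer but blue or yellow is not meant.

How it is judged:
On the way, in this order (a step that is already met when the one before it is completed fails the run):
1. the ring lies flat, released, on the floor of the tray's empty compartment, with the lid still stuck shut (x of spacer_mid in the frame of tray between -0.06 and 0.06 m and y of spacer_mid in the frame of tray between -0.14 and 0.14 m and z of spacer_mid in the frame of tray below 0.0225 m and angle between spacer_mid's own z axis and vertical below 0.1 rad and linear speed of spacer below 0.03 m/s and contact force between the fingers and spacer below 0.1 N and value of joint lid below 0.01 rad), for 0.2 s.
2. the lid has broken free of its seal, pulled by its handle (value of joint lid above 0.07 rad and contact force between the fingers and lid_c1 above 0.5 N), for 0.1 s.
At the end, for the whole second after the job is handed in: Lid still, 0.10 to 0.29 rad open (front edge 23 to 65 mm up), carried by the fingers at its handle (over 1.5 N); ring flat and at rest on the floor of the tray's empty compartment, released; other rings within 20 mm, mallet and can within 30 mm of their starts (value of joint lid between 0.1 and 0.29 rad and velocity of joint lid between -0.05 and 0.05 rad/s and contact force between the fingers and lid_c1 above 1.5 N and x of spacer_mid in the frame of tray between -0.06 and 0.06 m and y of spacer_mid in the frame of tray between -0.14 and 0.14 m and z of spacer_mid in the frame of tray below 0.0225 m and angle between spacer_mid's own z axis and vertical below 0.1 rad and linear speed of spacer below 0.03 m/s and contact force between the fingers and spacer below 0.1 N and distance of each of spare1_mid, spare2_mid from where it was at the start of the episode below 0.02 m and distance of each of mallet, can from where it was at the start of the episode below 0.03 m); the arm keeps its last pose, push and grip.
It fails at once if the lid flies up (over 0.45 rad, front edge 100 mm) (value of joint lid above 0.45 rad).
It fails at once if the ring is dropped (over 0.6 m/s out of the fingers, a fall of about 20 mm) (linear speed of spacer above 0.6 m/s and contact force between the fingers and spacer below 0.1 N).
It fails at once if a ring in the tray, the mallet or the can is knocked out of its place (distance of any of spare1_mid, spare2_mid from where it was at the start of the episode above 0.025 m or distance of any of mallet, can from where it was at the start of the episode above 0.04 m).
It also fails if it takes over 53 s, if anything falls off the work surface, if the arm or the gripper's body presses on something with over 40 N, if the wrist force passes 120 N, or if a joint passes its speed limit or range.

## Working session

There is one attempt and no reset: what is moved stays moved. The work goes in short steps, Python scripts to look and compute and a tool call to move; the robot and the scene stay as the last step left them, time stands still between calls to the robot, and variables do not carry over. Pictures are saved under pics/ and viewed, and the job is handed in when it is done.

Besides the shell and the picture viewer there is one more tool, called after ">>>" as name(argument=value, ...) on one line, values as JSON. drive_tool: Moves the arm, as the interface text tells. Its arguments: {"type":"object","properties":{"moves":{"type":"array"},"grip_force":{"type":"number"}},"required":["moves"]}

```bash
mkdir -p pics; python3 - <<'E'
from rig import *
import cv2
s=state(); print({k:(v if not hasattr(v,'round') else v.round(4)) if not isinstance(v,list) else [round(x,4) for x in v] for k,v in s.items()})
for n in ["side","top","wrist"]:
    p=camera(n); cv2.imwrite(f"pics/{n}0.png",p["color"][:,:,::-1])
    print(n,p["shot"],{k:p[k] for k in p if k not in("color",)})
    for q in (["spacer_mid","handle_mid","spare1_mid","tray","chest","lid_hinge"] if n!="wrist" else []):
        print(q,[(round(d["score"],2),[round(float(x)) for x in d["at"]]) for d in spot_point(p,q)][:5])
E
```

```text
{'time': 0.0, 'joint_pos': array([-1.2615,  0.2074,  1.5429, -0.    ,  1.3935, -0.1505]), 'joint_velocities': array([-0.0017, -0.0006,  0.001 , -0.0012,  0.0006,  0.0011]), 'tau': array([-8.00000e-04, -3.70886e+01, -2.81415e+01,  6.98000e-02,
        3.63000e-02, -2.00000e-04]), 'eef_pos': array([ 0.2549, -0.5145,  0.1672]), 'eef_rot': array([ 1.9664,  0.4625, -1.9669]), 'ft_force': array([ 0.3165, -0.1925, -0.063 ]), 'moment': array([ 0.0422, -0.0321, -0.0081]), 'finger_gap': 0.09436889638582267}
side 1 {'K': array([[553.11898041,   0.        , 308.50445934],
       [  0.        , 553.11898041, 235.80979462],
       [  0.        ,   0.        ,   1.        ]]), 'distortion': array([-0.11063489,  0.        ,  0.        ,  0.        ,  0.        ]), 'eye': array([0.42087279, 0.98995546, 1.02679146]), 'rotation': array([ 0.08903187, -1.16495251, -2.75574021]), 'shot': 1}
spacer_mid [(0.93, [292, 299]), (0.82, [205, 325]), (0.76, [396, 348]), (0.57, [284, 412]), (0.39, [310, 328])]
handle_mid [(0.96, [348, 276])]
spare1_mid [(0.76, [340, 167]), (0.5, [290, 301]), (0.22, [325, 191])]
tra
[... 654 characters left out ...]
 [459, 261])]
chest [(0.7, [261, 269])]
lid_hinge [(0.57, [249, 211])]
wrist 3 {'K': array([[367.28956547,   0.        , 323.4384975 ],
       [  0.        , 367.28956547, 236.74877827],
       [  0.        ,   0.        ,   1.        ]]), 'distortion': array([-0.05780466,  0.        ,  0.        ,  0.        ,  0.        ]), 'tool_from_camera': array([[ 5.59051507e-04,  2.50783243e-01, -9.68043105e-01,
        -2.16189354e-01],
       [ 9.99999831e-01,  1.56894782e-05,  5.81571284e-04,
         1.35951494e-04],
       [ 1.61036424e-04, -9.68043266e-01, -2.50783192e-01,
        -7.19142300e-02],
       [ 0.00000000e+00,  0.00000000e+00,  0.00000000e+00,
         1.00000000e+00]]), 'shot': 3}
```

View pics/side0.png

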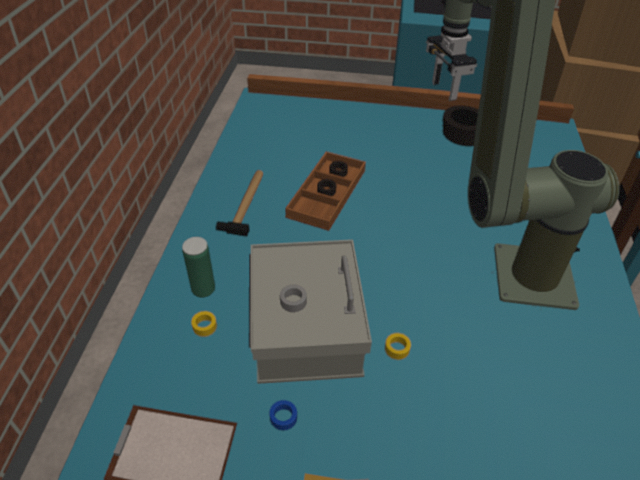

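View pics/top0.png

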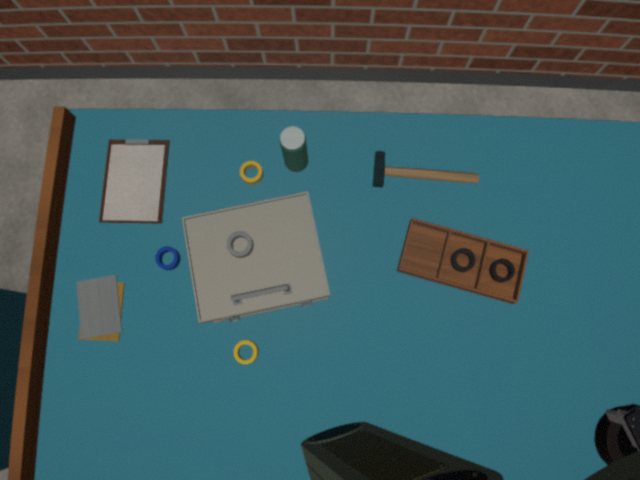

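View pics/wrist0.png

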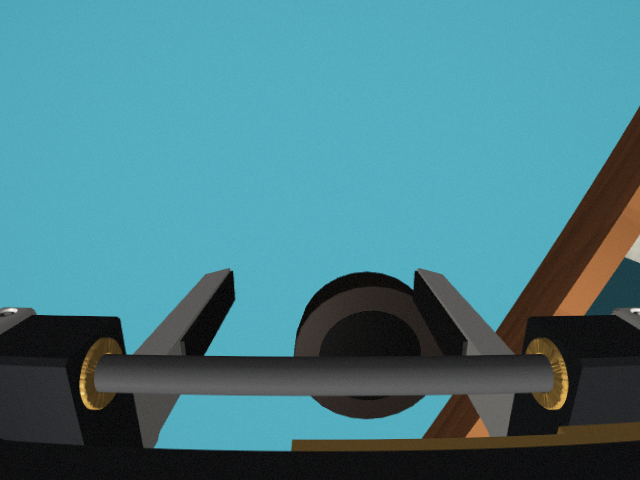

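The loose steel ring is on the lid: side (292,299), top (238,245). The look-alikes are yellow at top (250,171) and (246,352), and blue at (167,258). The two dark rings are in the tray, and its empty compartment is the one nearest the chest, at top (424,248).

```bash
cat > h.py <<'E'
import numpy as np, cv2
from rig import *
from scipy.spatial.transform import Rotation as R
F=np.diag([1,-1,-1.])
def pose(p,s=None):
    if "eye" in p: return np.array(p["eye"]),R.from_rotvec(p["rotation"]).as_matrix()
    T=np.eye(4);T[:3,:3]=R.from_rotvec(s["eef_rot"]).as_matrix();T[:3,3]=s["eef_pos"]
    M=T@p["tool_from_camera"]; return M[:3,3],M[:3,:3]
def ray(p,uv,s=None):
    e,Rm=pose(p,s)
    n=cv2.undistortPoints(np.array(uv,float).reshape(-1,1,2),p["K"],p["distortion"]).reshape(-1,2)
    d=np.c_[n,np.ones(len(n))]@F@Rm.T
    return e,d/np.linalg.norm(d,axis=1)[:,None]
def tri(rays):
    A=np.zeros((3,3));b=np.zeros(3)
    for e,d in rays:
        P=np.eye(3)-np.outer(d,d);A+=P;b+=P@e
    x=np.linalg.solve(A,b);return x,[np.linalg.norm((np.eye(3)-np.outer(d,d))@(x-e)) for e,d in rays]
def onz(p,uv,z,s=None):
    e,d=ray(p,uv,s); return e+d*((z-e[2])/d[:,2])[:,None]
def proj(p,X,s=None):
    e,Rm=pose(p,s); c=(np.atleast_2d(X)-e)@Rm@F
    return cv2.projectPoints(c,np.zeros(3),np.zeros(3),p["K"],p["distortion"])[0].reshape(-1,2)
E
cat > m.py <<'E'
from h import *
S=camera("side");T=camera("top")
for q in ["spacer_mid","handle_mid","spare1_mid","spare2_mid","tray","chest"]:
    a=spot_point(S,q);b=spot_point(T,q)
    for i in a[:4]:
        for j in b[:4]:
            x,r=tri([(lambda e,d:(e,d[0]))(*ray(c,k["at"])) for c,k in((S,i),(T,j))])
            if max(r)<.012: print(q,round(i["score"],2),round(j["score"],2),x.round(4),np.round(r,4),np.round(i["at"]),np.round(j["at"]))
for q in ["spacer","tray","chest","lid","handle_mid"]:
    for n,c in(("S",S),("T",T)):
        for d in silhouettes(c,q)[:4]:
            m=d["mask"].astype(np.uint8)
            cs=max(cv2.findContours(m,0,2)[0],key=cv2.contourArea)
            print(n,q,round(d["score"],2),np.round(d["box"]),cv2.minAreaRect(cs), m.sum())
for n,c,w in(("S",S,(225,220,180,180)),("T",T,(170,180,180,160)),("Tt",T,(380,200,170,120)),("St",S,(270,140,120,100))):
    x,y,a,b=w;im=c["color"][y:y+b,x:x+a,::-1];f=800//a
    f=min(800//a,600//b);cv2.imwrite(f"pics/crop{n}.png",cv2.resize(im,None,fx=f,fy=f,interpolation=2))
E
python3 m.py
```

```text
spacer_mid 0.86 0.83 [0.7718 0.2866 0.0261] [0.0047 0.0047] [205. 323.] [247. 169.]
spacer_mid 0.81 0.71 [0.5527 0.4708 0.0114] [0.0007 0.0007] [283. 414.] [168. 258.]
spacer_mid 0.77 0.84 [0.3328 0.2695 0.0037] [0.0009 0.0009] [398. 348.] [246. 353.]
spacer_mid 0.75 0.68 [0.5645 0.2765 0.1402] [0.0009 0.0009] [294. 298.] [238. 244.]
handle_mid 0.59 0.8 [0.4595 0.2175 0.1599] [0.0013 0.0013] [347. 277.] [262. 293.]
spare1_mid 0.67 0.54 [ 0.5368 -0.3259  0.027 ] [0.0037 0.0037] [338. 168.] [500. 272.]
spare2_mid 0.69 0.68 [ 0.5647 -0.2456  0.0165] [0.0022 0.0022] [327. 187.] [465. 258.]
tray 0.57 0.73 [ 0.563  -0.2299  0.0132] [0.0008 0.0008] [326. 191.] [458. 260.]
chest 0.63 0.93 [ 0.5409  0.2382 -0.0043] [0.0007 0.0007] [307. 327.] [264. 266.]
S spacer 0.93 [203. 324.  24.  22.] ((203.0, 323.5), (25.0, 24.0), 90.0) 466
S spacer 0.93 [284. 415.  24.  34.] ((282.5, 415.0), (30.0, 27.0), 90.0) 559
S spacer 0.8 [294. 298.  23.  28.] ((292.5, 297.5), (27.0, 25.0), 90.0) 516
S spacer 0.72 [396. 346.  27.  26.] ((396.50006103515625, 346.0000305175781), (26.16295051574707, 24.7487373352050
[... 2075 characters left out ...]
9023), 86.8201675415039) 993
S handle_mid 0.65 [310. 300. 124. 122.] ((307.84735107421875, 299.2288513183594), (116.07282257080078, 122.24568176269531), 87.1844482421875) 12595
S handle_mid 0.51 [323. 192.  78.  80.] ((324.69342041015625, 189.05189514160156), (50.40974426269531, 84.50188446044922), 29.05460548400879) 3012
S handle_mid 0.34 [326. 186.  18.  18.] ((326.0, 186.5), (15.0, 18.0), 90.0) 254
T handle_mid 0.83 [257. 260. 149. 128.] ((253.1432647705078, 257.6803894042969), (109.34004974365234, 133.59779357910156), 78.11134338378906) 13735
T handle_mid 0.72 [258. 259. 148. 132.] ((254.21157836914062, 259.05767822265625), (112.3745346069336, 133.7511749267578), 78.69007110595703) 13888
```

View pics/cropT.png

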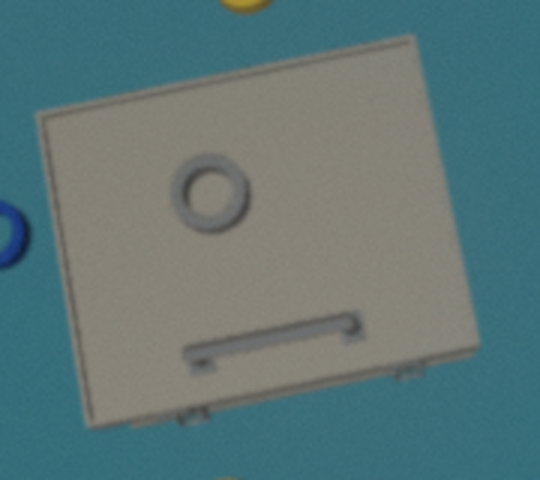

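View pics/cropTt.png

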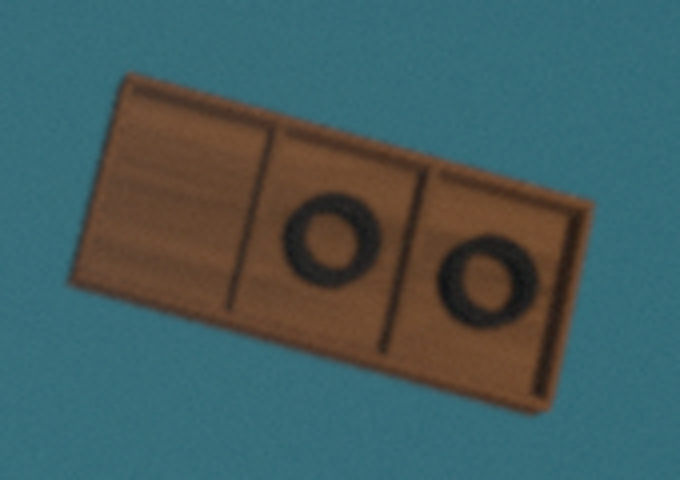

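View pics/cropS.png

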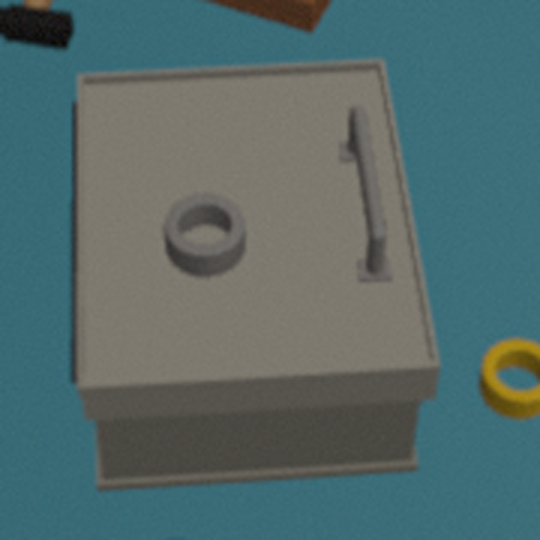

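View pics/cropSt.png

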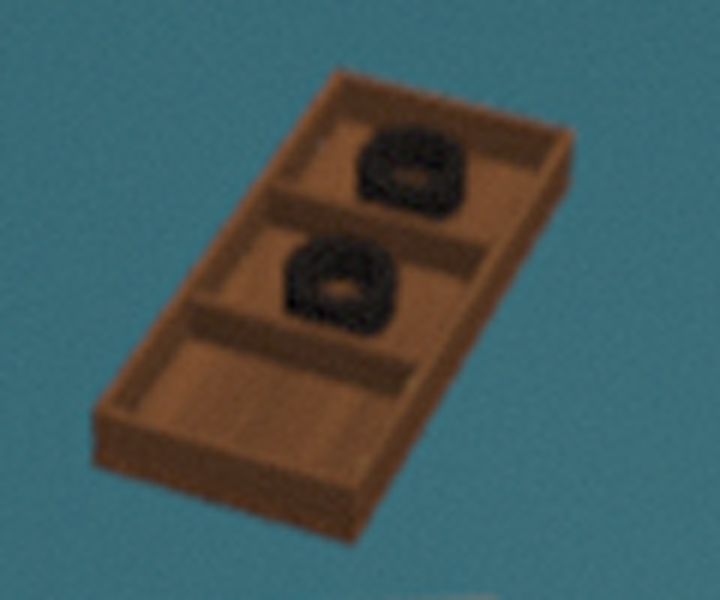

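```bash
python3 - <<'E'
from h import *
S=camera("side");T=camera("top")
def t2(u,v):
    return tri([(lambda e,d:(e,d[0]))(*ray(S,u)),(lambda e,d:(e,d[0]))(*ray(T,v))])
P={}
for n,u,v in[("ring",(293.3,298),(240.3,244.8)),("h1",(344.3,257.3),(287.3,286.7)),("h2",(350.3,298.7),(232.3,298)),
 ("tA",(329.7,221.7),(397.5,271.5)),("tB",(286.2,208.7),(411.75,218.5)),("tC",(326.3,151.3),(528,250.75)),("tD",(365.5,161.3),(516.75,303)),
 ("lfl",(225+436/3,220+365/3),(199.3,322.3)),("lbl",(225+77/3,220+384/3),(183,217.3)),("lbr",(225+80/3,220+76/3),(307.7,192.3)),("lfr",(225+383/3,220+62/3),(329.7,295.3))]:
    x,r=t2(u,v);P[n]=x;print(n,x.round(4),np.round(r[0],4))
print("hmid",(P["h1"]+P["h2"])/2, "yaw",np.arctan2(*(P["h1"]-P["h2"])[[1,0]]))
L=onz(T,[(199.3,322.3),(183,217.3),(307.7,192.3),(329.7,295.3)],.134)
print("lidT",L.round(4).tolist(),L.mean(0))
q=onz(T,[(397.5,271.5),(411.75,218.5),(528,250.75),(516.75,303)],.036);print("trayT",q.round(4).tolist(),q.mean(0))
q2=onz(S,[(329.7,221.7),(286.2,208.7),(326.3,151.3),(365.5,161.3)],.036);print("trayS",q2.round(4).tolist(),q2.mean(0))
c=(P["tA"]+P["tB"]+P["tC"]+P["tD"])/4;d=(P["tA"]+P["tB"]-P["tC"]-P["tD"])
d=d[:2]/np.linalg.norm(d[:2]);print("c",c,"yaw y",np.arctan2(d[1],d[0]),"empty",c[:2]+.095*d)
print("ringT",onz(T,(240.3,244.8),.1385),"ringS",onz(S,(293.3,298),.1385),"hT",onz(T,(259.8,292.3),.166),"hS",onz(S,(347.4,277.7),.166))
s=state();print(R.from_rotvec(s["eef_rot"]).as_matrix().round(3))
E
```

```text
ring [0.5648 0.2729 0.1364] 0.0009
h1 [0.4728 0.1654 0.1632] 0.0001
h2 [0.4471 0.2783 0.1638] 0.0008
tA [ 0.5312 -0.0807  0.0338] 0.0024
tB [ 0.6576 -0.1154  0.0323] 0.0003
tC [ 0.5854 -0.393   0.0354] 0.0001
tD [ 0.4614 -0.3596  0.0369] 0.0011
lfl [0.3971 0.3522 0.1304] 0.0015
lbl [0.6246 0.4048 0.1311] 0.0009
lbr [0.6876 0.1311 0.1305] 0.0006
lfr [0.4611 0.0772 0.1292] 0.0008
hmid [0.45996669 0.22183652 0.16349405] yaw -1.3465837115758097
lidT [[0.3955, 0.3514, 0.134], [0.623, 0.4039, 0.134], [0.6859, 0.131, 0.134], [0.4598, 0.0772, 0.134]] [0.54104096 0.24086483 0.134     ]
trayT [[0.5284, -0.0803, 0.036], [0.6569, -0.1148, 0.036], [0.5851, -0.3927, 0.036], [0.4604, -0.3598, 0.036]] [ 0.55772078 -0.23688918  0.036     ]
trayS [[0.5334, -0.0789, 0.036], [0.6565, -0.1112, 0.036], [0.5854, -0.3921, 0.036], [0.4626, -0.361, 0.036]] [ 0.55947527 -0.23578626  0.036     ]
c [ 0.55891319 -0.23715716  0.03459696] yaw y 1.3209999615651726 empty [ 0.58239782 -0.1451057 ]
ringT [[0.56347628 0.27253721 0.1385    ]] ringS [[0.56530156 0.27444495 0.1385    ]] hT [[0.4593853  0.22152957 0.166     ]] hS [[0.45976517 0.22512059 0.166     ]]
[[-0.     0.444 -0.896]
 [ 0.    -0.896 -0.444]
 [-1.    -0.     0.   ]]
```

Measured by triangulation:

| Item | Position or yaw |
|---|---|
| Ring centre | (0.5645, 0.273, 0.137) |
| Handle middle | (0.459, 0.222, 0.164) |
| Chest yaw | about 0.227 |
| Empty compartment centre | (0.582, -0.145) |
| Tray yaw | about -0.25 |

The heights agree with the text. I'll raise the tool and turn it to yaw 0.

>>> drive_tool(moves=[[-0.9,-0.3,-0.2,-0.04,0,0,1],[-0.9,-0.6,-0.5,-0.08,0,0,1],[-0.9,-1,-0.8,-0.12,0,0,1],[-0.9,-1,-1,-0.16,0,0,1],[-0.9,-1,-1,-0.2,0,0,1],[-0.9,-1,-1,-0.24,0,0,1],[-0.9,-1,-1,-0.28,0,0,1],[-0.9,-1,-1,-0.315,0,0,1],[-0.9,-1,-1,-0.3537,0,0,1],[-0.9,-1,-1,-0.3537,0,0,1]])

```text
time: 2.88
eef_pos: [0.3005, -0.3812, 0.2585]
eef_rot: [1.207, 1.21, -1.207]
ft_force: [-0.1, -0.5, 0.3]
finger_gap: 0.0941
```

>>> drive_tool(moves=[[0,0.2,-0.4,0,0,0,1],[0,0.3,-0.8,0,0,0,1],[0,0.5,-1,0,0,0,1]])

```text
time: 3.13
eef_pos: [0.3496, -0.2787, 0.2582]
eef_rot: [1.214, 1.209, -1.212]
ft_force: [0.7, 0.4, -0.1]
finger_gap: 0.0943
```

>>> drive_tool(moves=[[0,0.2,-0.4,0,0,0,1],[0,0.3,-0.8,0,0,0,1],[0,0.5,-1,0,0,0,1]])

```text
time: 3.38
eef_pos: [0.3999, -0.178, 0.2586]
eef_rot: [1.212, 1.209, -1.211]
ft_force: [0.2, -1.0, 0.7]
finger_gap: 0.0939
```

>>> drive_tool(moves=[[0,0.2,-0.4,0,0,0,1],[0,0.3,-0.8,0,0,0,1],[0,0.5,-1,0,0,0,1]])

```text
time: 3.63
eef_pos: [0.4499, -0.0778, 0.2587]
eef_rot: [1.211, 1.209, -1.21]
ft_force: [-0.2, 0.2, -0.7]
finger_gap: 0.0939
```

>>> drive_tool(moves=[[0,0.2,-0.4,0,0,0,1],[0,0.3,-0.8,0,0,0,1],[0,0.5,-1,0,0,0,1]])

```text
time: 3.88
eef_pos: [0.4998, 0.0225, 0.2587]
eef_rot: [1.211, 1.21, -1.209]
ft_force: [0.5, -0.7, 0.0]
finger_gap: 0.094
```

>>> drive_tool(moves=[[0,0.1,-0.4,0,0,0,1],[0,0.2,-0.8,0,0,0,1],[0,0.3,-1,0,0,0,1],[0,0.3,-1,0,0,0,1],[0,0.3,-1,0,0,0,1]])

```text
time: 4.3
eef_pos: [0.5302, 0.1196, 0.2579]
eef_rot: [1.208, 1.21, -1.21]
ft_force: [0.3, -0.6, -0.3]
finger_gap: 0.0942
```

```bash
cat > w.py <<'E'
from h import *
import sys
s=state();p=camera("wrist");n=sys.argv[1]
cv2.imwrite(f"pics/w{n}.png",p["color"][:,:,::-1])
print(s["time"],s["eef_pos"].round(4))
for q,z in[("spacer_mid",.1385),("handle_mid",.166),("tray",0),("spare1_mid",.0185)]:
    for d in spot_point(p,q)[:3]: print(q,round(d["score"],2),np.round(d["at"]),onz(p,d["at"],z,s).round(4))
for d in silhouettes(p,"spacer")[:3]: print(round(d["score"],2),np.round(d["box"],1))
E
python3 w.py 1
```

```text
4.3 [0.5302 0.1196 0.2579]
spacer_mid 0.89 [528.  67.] [[0.7072 0.2573 0.1385]]
spacer_mid 0.56 [161.  72.] [[0.389  0.2517 0.1385]]
handle_mid 0.89 [236. 101.] [[0.4593 0.2244 0.166 ]]
tray 0.97 [342. 424.] [[ 0.5578 -0.2341  0.    ]]
spare1_mid 0.64 [336. 102.] [[0.5434 0.2377 0.0185]]
0.89 [159.8  74.1  54.3  48.8]
0.84 [525.8  68.2  57.6  52.8]
0.76 [367.4  40.6  68.9  78.2]
```

>>> drive_tool(moves=[[0,0.1,-0.4,0,0,0,1],[0,0.2,-0.8,0,0,0,1],[0,0.3,-1,0,0,0,1],[0,0.3,-1,0,0,0,1],[0,0.3,-1,0,0,0,1],[0,0.3,-1,0,0,0,1]])

```text
time: 5.1
eef_pos: [0.5601, 0.2176, 0.2583]
eef_rot: [1.209, 1.209, -1.211]
ft_force: [0.7, -0.8, -0.0]
finger_gap: 0.094
```

```bash
python3 w.py 2
```

```text
5.1 [0.5601 0.2176 0.2583]
spacer_mid 0.58 [492. 152.] [[0.7114 0.2816 0.1385]]
spacer_mid 0.58 [143. 155.] [[0.3955 0.2799 0.1385]]
spacer_mid 0.41 [418. 164.] [[0.6447 0.2707 0.1385]]
handle_mid 0.82 [207. 223.] [[0.459  0.2227 0.166 ]]
tray 0.69 [207. 224.] [[0.4043 0.1853 0.    ]]
0.91 [329.2 160.6  68.2  65.1]
0.83 [495.8 150.9  52.2  47. ]
0.61 [313.2   3.9  25.7   5.6]
```

View pics/w2.png

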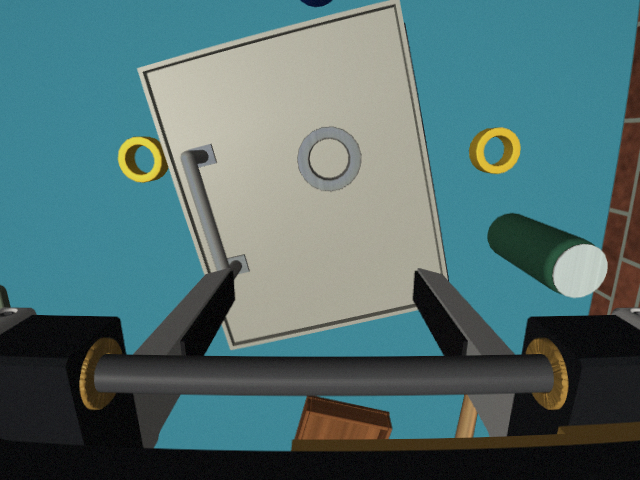

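View pics/w1.png

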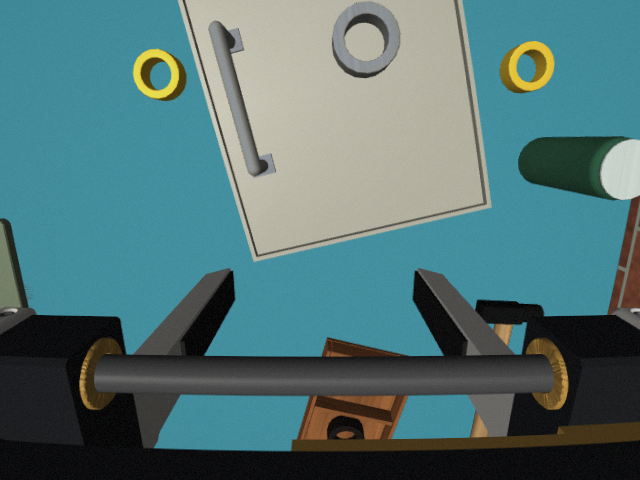

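The steel ring on the lid is at w2 (329,159), between the yellow look-alikes at (142,159) and (495,150).

```bash
python3 - <<'E'
from h import *
s=state();p=camera("wrist")
g=p["color"];cv2.imwrite("pics/ring.png",cv2.resize(g[110:210,270:390,::-1],None,fx=5,fy=5))
print(onz(p,[(329.2,159.5)],.151,s),onz(p,[(329.5,157.5)],.126,s))
for y in (.268,.271,.274,.277):
    th=np.linspace(0,2*np.pi,60)
    for r,z in((.028,.151),(.018,.126),(.018,.151)):
        q=proj(p,np.c_[.564+r*np.cos(th),y+r*np.sin(th),0*th+z],s);print(y,r,q.min(0).round(1),q.max(0).round(1))
E
```

```text
[[0.5646637  0.27544318 0.151     ]] [[0.56531129 0.27615621 0.126     ]]
0.268 0.028 [296.3 135.1] [360.6 200.1]
0.268 0.018 [308.9 146.7] [347.3 185.6]
0.268 0.018 [307.8 147. ] [349.1 188.8]
0.271 0.028 [296.2 131.4] [360.6 196.7]
0.271 0.018 [308.8 143.4] [347.3 182.4]
0.271 0.018 [307.7 143.5] [349.1 185.4]
0.274 0.028 [296.1 127.8] [360.7 193.3]
0.274 0.018 [308.8 140. ] [347.4 179.2]
0.274 0.018 [307.7 139.9] [349.2 182. ]
0.277 0.028 [296.1 124.2] [360.8 190. ]
0.277 0.018 [308.8 136.7] [347.4 176. ]
0.277 0.018 [307.6 136.3] [349.2 178.6]
```

View pics/ring.png

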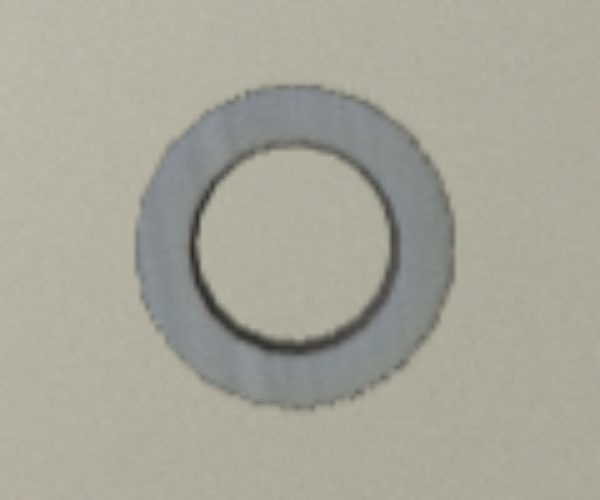

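>>> drive_tool(moves=[[0,0.044,-0.3,0,0,0,1],[0,0.044,-0.57,0,0,0,1],[0.3,0.044,-0.57,0,0,0,1],[0.6,0.044,-0.57,0,0,0,1],[0.8,0.044,-0.57,0,0,0,1],[0.95,0.044,-0.57,0,0,0,1],[0.95,0.044,-0.57,0,0,0,1]])

```text
time: 6.03
eef_pos: [0.5615, 0.2746, 0.1586]
eef_rot: [1.203, 1.213, -1.217]
ft_force: [-0.7, -0.2, -0.0]
finger_gap: 0.094
```

>>> drive_tool(moves=[[0.15,0,0,0,0,0,1],[0.33,0,0,0,0,0,1],[0.33,0,0,0,0,0,1],[0.33,0,0,0,0,0,1]])

```text
time: 6.37
eef_pos: [0.5644, 0.2755, 0.1305]
eef_rot: [1.209, 1.21, -1.21]
ft_force: [-0.1, 0.1, -0.3]
finger_gap: 0.0939
```

```bash
python3 w.py 3|head -1
```

```text
6.3667 [0.5644 0.2755 0.1305]
```

View pics/w3.png

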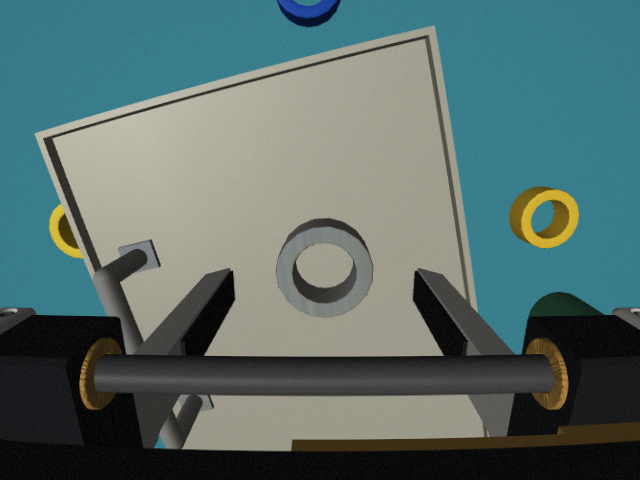

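The ring sits centred between the fingers at w3 (325,268). Closing with 20 N.

>>> drive_tool(moves=[[0,0,0,0,0,0,0.6],[0,0,0,0,0,0,0.5],[0,0,0,0,0,0,0.4],[0,0,0,0,0,0,0.4],[0,0,0,0,0,0,0.4],[0,0,0,0,0,0,0.4],[0,0,0,0,0,0,0.4],[0,0,0,0,0,0,0.4]], grip_force=20)

```text
time: 7.33
eef_pos: [0.5646, 0.2757, 0.1303]
eef_rot: [1.209, 1.209, -1.209]
ft_force: [0.4, 0.1, -0.2]
finger_gap: 0.0441
```

>>> drive_tool(moves=[[-0.1,0,0,0,0,0,0.4],[-0.25,0,0,0,0,0,0.4],[-0.5,0,0,0,0,0,0.4],[-0.8,0,0,0,0,0,0.4],[-1,0,0,0,0,0,0.4],[-1,0,0,0,0,0,0.4],[-1,0,0,0,0,0,0.4]])

```text
time: 7.92
eef_pos: [0.5659, 0.2762, 0.2327]
eef_rot: [1.212, 1.207, -1.205]
ft_force: [-0.2, -0.3, -0.3]
finger_gap: 0.0377
```

```bash
python3 w.py 4|head -1
```

```text
7.9167 [0.5659 0.2762 0.2327]
```

View pics/w4.png

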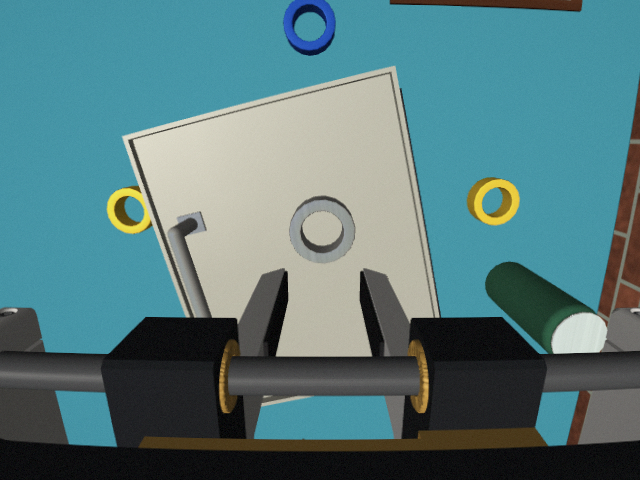

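```bash
python3 - <<'E'
from h import *
s=state();p=camera("wrist")
cv2.imwrite("pics/ring2.png",cv2.resize(p["color"][180:280,260:380,::-1],None,fx=5,fy=5))
print(s["eef_pos"],s["finger_gap"],onz(p,[(322,230)],.151,s))
T=camera("top");S=camera("side")
for c,n in((T,"t"),(S,"s")): cv2.imwrite(f"pics/r2{n}.png",c["color"][:,:,::-1])
for tip in [(0.,0,0),(-.019,0,0),(0,.019,0),(0,-.019,0),(0,.047,0),(0,-.047,0)]:
    X=s["eef_pos"]+R.from_rotvec(s["eef_rot"]).apply(tip);print(tip,proj(p,X,s))
E
```

```text
[0.56364138 0.27540611 0.22835343] 0.037763897365878714 [[0.5615222 0.2773658 0.151    ]]
(0.0, 0, 0) [[324.43715898 262.22091304]]
(-0.019, 0, 0) [[324.49821573 272.79961525]]
(0, 0.019, 0) [[355.11251366 262.21305223]]
(0, -0.019, 0) [[293.76353199 262.2082004 ]]
(0, 0.047, 0) [[400.16443897 262.16393486]]
(0, -0.047, 0) [[248.72029324 262.15199997]]
```

View pics/r2s.png

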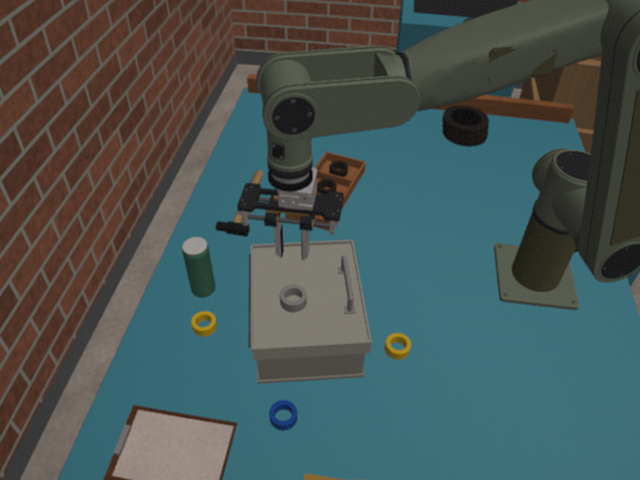

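View pics/r2t.png

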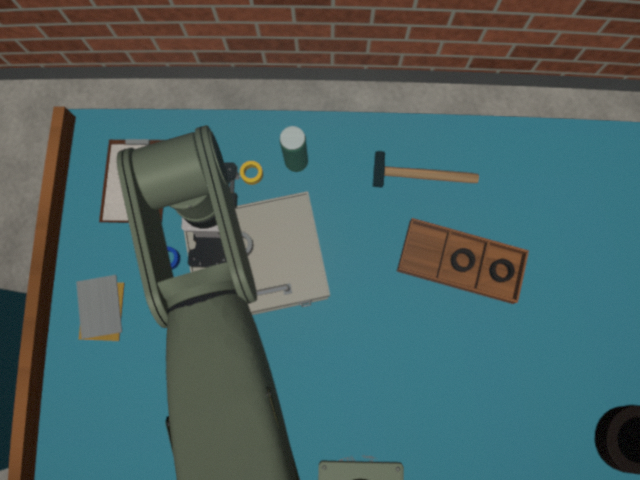

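View pics/ring2.png

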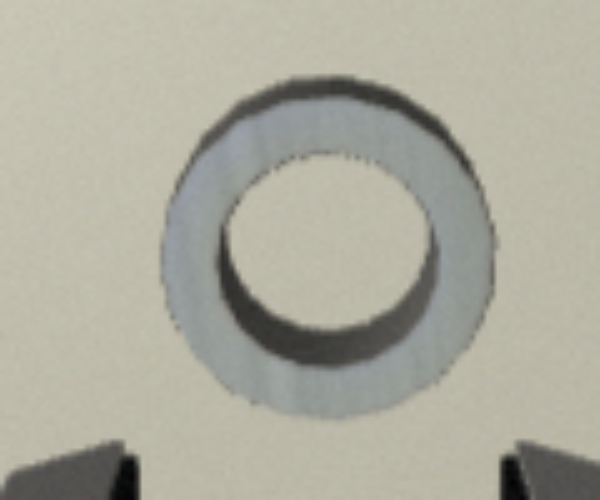

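```bash
python3 - <<'E'
from h import *
s=state();S=camera("side")
Rm=R.from_rotvec(s["eef_rot"])
print(s["eef_pos"],s["finger_gap"],s["joint_pos"])
print(Rm.as_matrix().round(3))
for t in [(0.,0.019,0),(0,-.019,0)]:print(proj(S,s["eef_pos"]+Rm.apply(t)))
print(proj(S,[.5645,.275,.1385]))
w=camera("wrist")
s3=dict(s);s3["eef_pos"]=np.array([.5644,.2755,.1305])
th=np.linspace(0,2*np.pi,60)
for y in(.275,.28):
  for r,z in((.028,.151),(.028,.126)):
    q=proj(w,np.c_[.5645+r*np.cos(th),y+r*np.sin(th),0*th+z],s3);print(y,z,q.min(0).round(1),q.max(0).round(1))
im=S["color"][220:320,230:350,::-1];cv2.imwrite("pics/sf.png",cv2.resize(im,None,fx=5,fy=5))
E
```

```text
[0.56424527 0.27562303 0.2293543 ] 0.03710871778532437 [3.16677344e-01 2.82043517e-01 1.32356892e+00 1.50121701e-05
 1.53765982e+00 3.16522805e-01]
[[-0.002  1.     0.   ]
 [-0.001  0.    -1.   ]
 [-1.    -0.002  0.001]]
[[283.39038302 267.67491006]]
[[302.56913628 269.99199186]]
[[293.63378974 298.25435216]]
0.275 0.151 [275.2 226.3] [374.1 319.5]
0.275 0.126 [280.3 217.2] [368.9 301.6]
0.28 0.151 [274.9 217.3] [374.4 311.7]
0.28 0.126 [280.  209.1] [369.2 294.5]
```

View pics/sf.png

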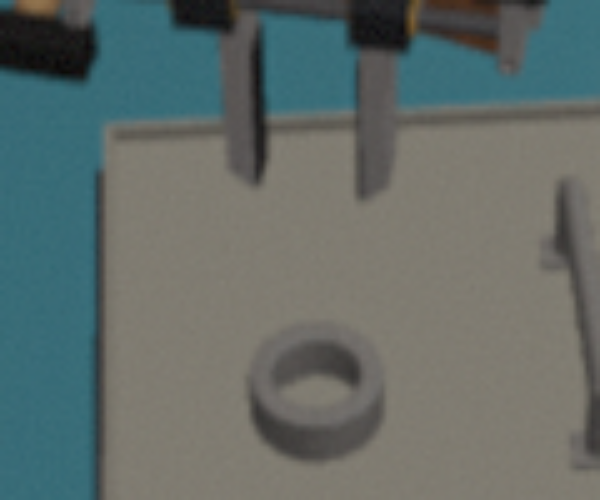

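The grip closed on nothing, and the ring didn't move. The fingertips in the picture (side (282,257) and (303,260)) lie about 10 px above where the stated TCP projects, so the real tips are short of the reported TCP. I'll calibrate that offset from both cameras.

```bash
python3 - <<'E'
from h import *
from scipy.optimize import least_squares
s=state();S=camera("side");w=camera("wrist");g=s["finger_gap"]/2
Rm=R.from_rotvec(s["eef_rot"])
for x in (0,-.02,-.025,-.03,-.035,-.04):
    P=[s["eef_pos"]+Rm.apply(t) for t in[(x,g,-.008),(x,-g,-.008)]]
    print(x,proj(S,P).round(1).tolist(),proj(w,np.array(P),s).round(1).tolist())
cv2.imwrite("pics/wf.png",cv2.resize(w["color"][250:370,240:400,::-1],None,fx=5,fy=5))
im=S["color"][180:270,240:340,::-1];cv2.imwrite("pics/sf2.png",cv2.resize(im,None,fx=6,fy=6))
E
```

```text
0 [[282.6, 270.5], [301.6, 272.8]] [[355.0, 249.8], [293.9, 249.8]]
-0.02 [[282.3, 263.5], [301.5, 265.8]] [[357.9, 260.0], [291.1, 260.0]]
-0.025 [[282.2, 261.7], [301.5, 264.0]] [[358.7, 262.8], [290.3, 262.8]]
-0.03 [[282.1, 259.9], [301.5, 262.2]] [[359.6, 265.8], [289.5, 265.8]]
-0.035 [[282.0, 258.1], [301.5, 260.4]] [[360.5, 268.9], [288.6, 268.9]]
-0.04 [[281.9, 256.3], [301.5, 258.6]] [[361.4, 272.2], [287.7, 272.2]]
```

View pics/wf.png

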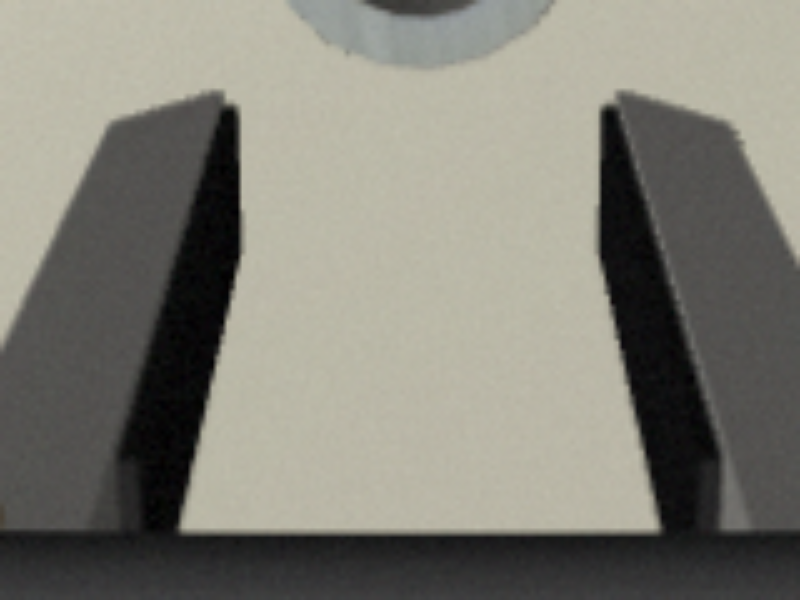

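View pics/sf2.png

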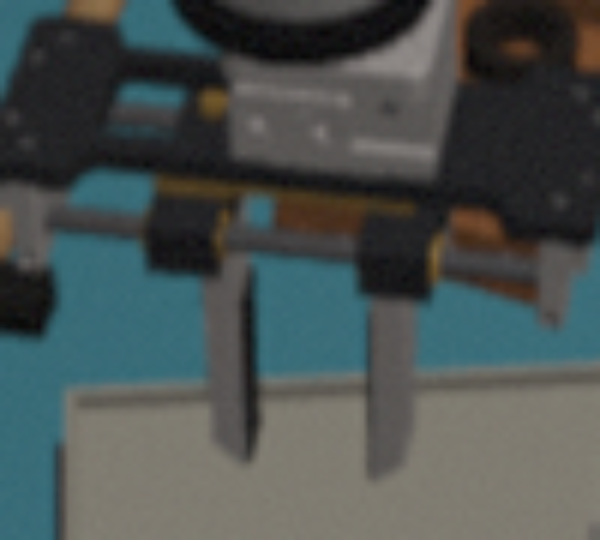

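Both cameras agree that the real tips lie 37 mm short of the reported TCP. I'll use tip z = TCP z + 0.037 from here on. Reopening and going down to tip z of about 0.130.

>>> drive_tool(moves=[[0,0,0,0,0,0,1],[0.1,0,0,0,0,0,1],[0.2,0,0,0,0,0,1],[0.3,0,0,0,0,0,1],[0.4,0,0,0,0,0,1],[0.5,0,0,0,0,0,1],[0.6,0,0,0,0,0,1],[0.7,0,0,0,0,0,1],[0.8,0,0,0,0,0,1],[0.8,0,0,0,0,0,1]])

```text
time: 9.4
eef_pos: [0.5629, 0.2751, 0.1471]
eef_rot: [1.206, 1.212, -1.213]
ft_force: [-0.5, -0.2, -0.1]
finger_gap: 0.0936
```

>>> drive_tool(moves=[[0.1,0,0,0,0,0,1],[0.2,0,0,0,0,0,1],[0.3,0,0,0,0,0,1],[0.4,0,0,0,0,0,1],[0.5,0,0,0,0,0,1],[0.54,0,0,0,0,0,1],[0.57,0,0,0,0,0,1],[0.57,0,0,0,0,0,1]])

```text
time: 10.07
eef_pos: [0.5641, 0.2756, 0.0924]
eef_rot: [1.208, 1.21, -1.21]
ft_force: [-0.5, 0.3, -0.5]
finger_gap: 0.0941
```

```bash
python3 - <<'E'
from h import *
s=state();w=camera("wrist");S=camera("side")
print(s["eef_pos"],s["ft_force"])
a=cv2.resize(S["color"][220:330,230:360,::-1],(390*2,330*2)[:2])
cv2.imwrite("pics/w5.png",w["color"][:,:,::-1]);cv2.imwrite("pics/s5.png",cv2.resize(S["color"][220:320,230:350,::-1],None,fx=5,fy=5))
E
```

```text
[0.56413937 0.27559237 0.09236114] [-0.52074038  0.28848736 -0.47386225]
```

View pics/w5.png

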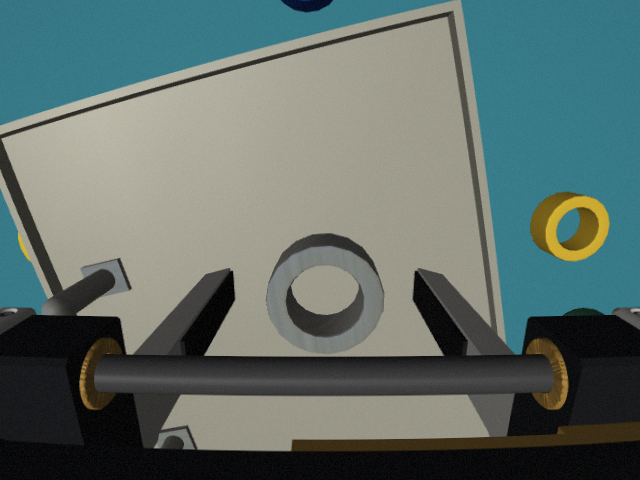

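View pics/s5.png

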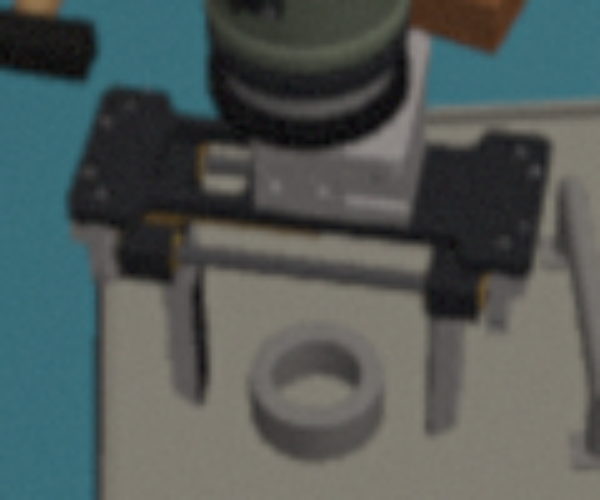

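The fingers now straddle the ring with tips near the lid, and the ring is centred at w5 (325,292).

>>> drive_tool(moves=[[0,0,0,0,0,0,0.6],[0,0,0,0,0,0,0.5],[0,0,0,0,0,0,0.5],[0,0,0,0,0,0,0.5],[0,0,0,0,0,0,0.5],[0,0,0,0,0,0,0.5],[0,0,0,0,0,0,0.5],[0,0,0,0,0,0,0.5],[0,0,0,0,0,0,0.5]], grip_force=20)

```text
time: 10.92
eef_pos: [0.5648, 0.2758, 0.0934]
eef_rot: [1.209, 1.209, -1.209]
ft_force: [-0.0, -1.0, -0.0]
finger_gap: 0.056
```

>>> drive_tool(moves=[[-0.1,0,0,0,0,0,0.5],[-0.25,0,0,0,0,0,0.5],[-0.5,0,0,0,0,0,0.5],[-0.75,0,0,0,0,0,0.5],[-1,0,0,0,0,0,0.5],[-1,0,0,0,0,0,0.5]])

```text
time: 11.42
eef_pos: [0.5683, 0.277, 0.2001]
eef_rot: [1.217, 1.204, -1.2]
ft_force: [2.0, 0.4, -1.8]
finger_gap: 0.0558
```

```bash
python3 w.py 6|head -1
```

```text
11.4167 [0.5683 0.277  0.2001]
```

View pics/w6.png

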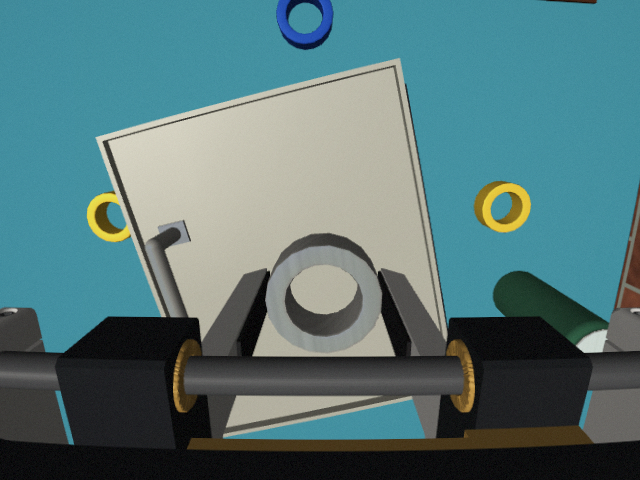

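>>> drive_tool(moves=[[0,0.02,0.3,0,0,0,0.5],[0,0.03,0.65,0,0,0,0.5],[0,0.045,1,0,0,0,0.5]])

```text
time: 11.97
eef_pos: [0.5677, 0.1751, 0.1911]
eef_rot: [1.205, 1.212, -1.21]
ft_force: [0.6, 0.3, -2.0]
finger_gap: 0.0561
```

>>> drive_tool(moves=[[0,0.02,0.35,0,0,0,0.5],[0,0.03,0.7,0,0,0,0.5],[0,0.045,1,0,0,0,0.5]])

```text
time: 12.22
eef_pos: [0.5723, 0.0736, 0.1914]
eef_rot: [1.207, 1.211, -1.212]
ft_force: [0.4, 1.5, -2.5]
finger_gap: 0.0556
```

>>> drive_tool(moves=[[0,0.02,0.35,0,0,0,0.5],[0,0.03,0.7,0,0,0,0.5],[0,0.045,1,0,0,0,0.5]])

```text
time: 12.47
eef_pos: [0.5769, -0.0263, 0.1915]
eef_rot: [1.208, 1.211, -1.212]
ft_force: [1.2, 0.5, -3.3]
finger_gap: 0.056
```

>>> drive_tool(moves=[[0,0.02,0.35,0.02,0,0,0.5],[0,0.03,0.7,0.04,0,0,0.5],[0,0.045,0.9,0.06,0,0,0.5],[0,0.045,1,0.08,0,0,0.5],[0,0.045,1,0.08,0,0,0.5],[0,0.045,1,0.08,0,0,0.5],[0,0.045,1,0.08,0,0,0.5]])

```text
time: 13.05
eef_pos: [0.5821, -0.1231, 0.1922]
eef_rot: [1.39, 1.083, -1.391]
ft_force: [0.3, 0.2, -2.8]
finger_gap: 0.0557
```

```bash
python3 w.py 7; python3 -c "
from h import *
print(R.from_rotvec(state()['eef_rot']).as_matrix().round(3))"
```

```text
13.05 [ 0.5821 -0.1231  0.1922]
spacer_mid 0.15 [330. 308.] [[ 0.5727 -0.1792  0.1385]]
tray 0.6 [331. 302.] [[ 0.5618 -0.2363  0.    ]]
0.64 [324.8 291.9 118.  117.8]
[[ 0.     0.969 -0.247]
 [-0.    -0.247 -0.969]
 [-1.     0.    -0.   ]]
```

View pics/w7.png

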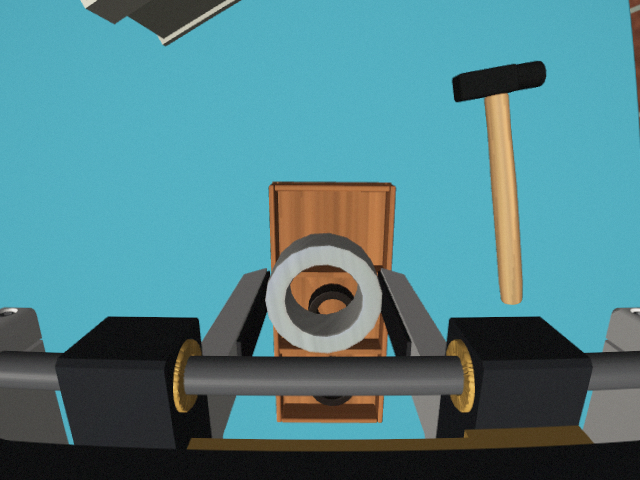

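```bash
python3 - <<'E'
from h import *
s=state();p=camera("wrist")
cv2.imwrite("pics/t7.png",cv2.resize(p["color"][170:290,250:410,::-1],None,fx=5,fy=5))
q=onz(p,[(269.5,183.5),(395.5,183.5),(270,268),(393,268)],.036,s)
Rm=R.from_rotvec(s["eef_rot"])
for x in q: print(x.round(4),Rm.inv().apply(x-s["eef_pos"]).round(4))
x=[.5824,-.1451,.036];print(Rm.inv().apply(x-s["eef_pos"]),proj(p,x,s))
E
```

```text
[ 0.5369 -0.0794  0.036 ] [ 0.1574 -0.0554 -0.0313]
[ 0.6609 -0.111   0.036 ] [ 0.1574  0.0726 -0.0313]
[ 0.5118 -0.1665  0.036 ] [ 0.1574 -0.0582  0.0593]
[ 0.6401 -0.1992  0.036 ] [0.1574 0.0742 0.0593]
[0.15743388 0.00493721 0.02110476] [[328.77324879 233.58214197]]
```

View pics/t7.png

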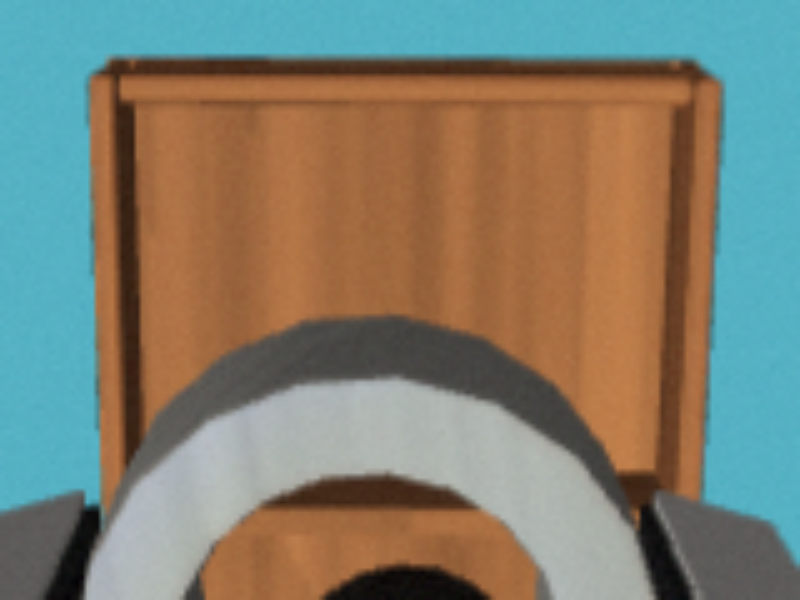

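>>> drive_tool(moves=[[0,0.07,0.2,0,0,0,0.5],[0.25,0.07,0.2,0,0,0,0.5],[0.5,0.07,0.2,0,0,0,0.5],[0.75,0.07,0.2,0,0,0,0.5],[1,0.07,0.2,0,0,0,0.5],[1,0.07,0.2,0,0,0,0.5],[1,0.07,0.2,0,0,0,0.5],[1,0.07,0.2,0,0,0,0.5]])

```text
time: 14.07
eef_pos: [0.5858, -0.1457, 0.095]
eef_rot: [1.392, 1.078, -1.39]
ft_force: [-0.2, -0.1, -2.5]
finger_gap: 0.0556
```

```bash
python3 w.py 8|head -1;  python3 - <<'E'
from h import *
S=camera("side");cv2.imwrite("pics/s8.png",cv2.resize(S["color"][120:240,250:390,::-1],None,fx=5,fy=5))
E
```

```text
14.0667 [ 0.5858 -0.1457  0.095 ]
```

View pics/w8.png

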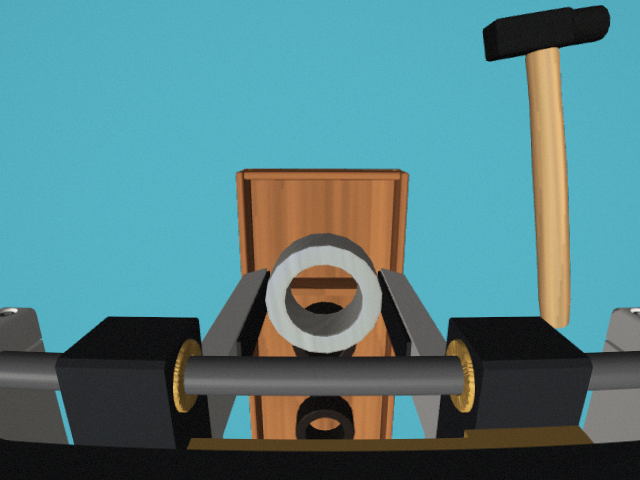

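View pics/s8.png

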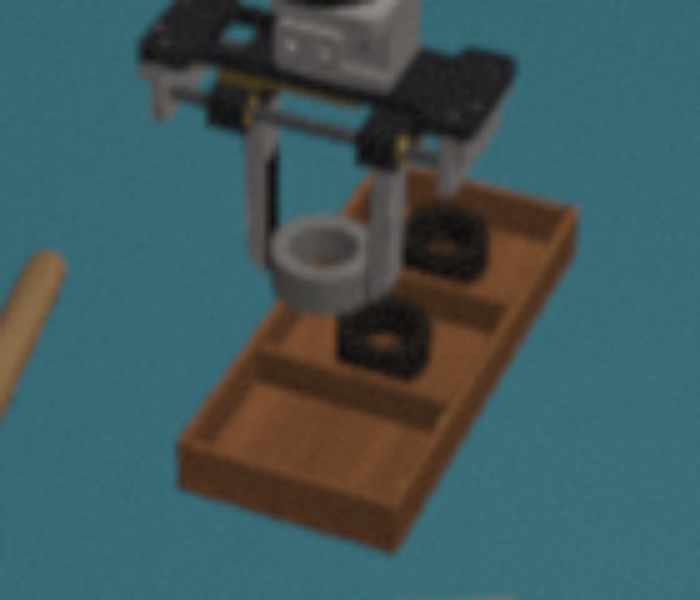

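>>> drive_tool(moves=[[0.2,0,0,0,0,0,0.5],[0.4,0,0,0,0,0,0.5],[0.6,0,0,0,0,0,0.5],[0.8,0,0,0,0,0,0.5],[0.95,0,0,0,0,0,0.5],[1,0,0,0,0,0,0.5],[1,0,0,0,0,0,0.5],[1,0,0,0,0,0,0.5]])

```text
time: 15.08
eef_pos: [0.5851, -0.1456, -0.0061]
eef_rot: [1.392, 1.079, -1.391]
ft_force: [-0.1, 0.2, -3.2]
finger_gap: 0.0556
```

>>> drive_tool(moves=[[0.03,0,0,0,0,0,0.5],[0.06,0,0,0,0,0,0.5],[0.09,0,0,0,0,0,0.5],[0.12,0,0,0,0,0,0.5],[0.14,0,0,0,0,0,0.5],[0.14,0,0,0,0,0,0.5],[0.14,0,0,0,0,0,0.5]])

```text
time: 15.67
eef_pos: [0.5843, -0.1453, -0.0209]
eef_rot: [1.392, 1.08, -1.392]
ft_force: [0.8, 0.2, -2.8]
finger_gap: 0.0559
```

```bash
python3 w.py 9|head -1;  python3 - <<'E'
from h import *
S=camera("side");cv2.imwrite("pics/s9.png",cv2.resize(S["color"][120:240,250:390,::-1],None,fx=5,fy=5))
E
```

```text
15.6667 [ 0.5843 -0.1453 -0.0209]
```

View pics/w9.png

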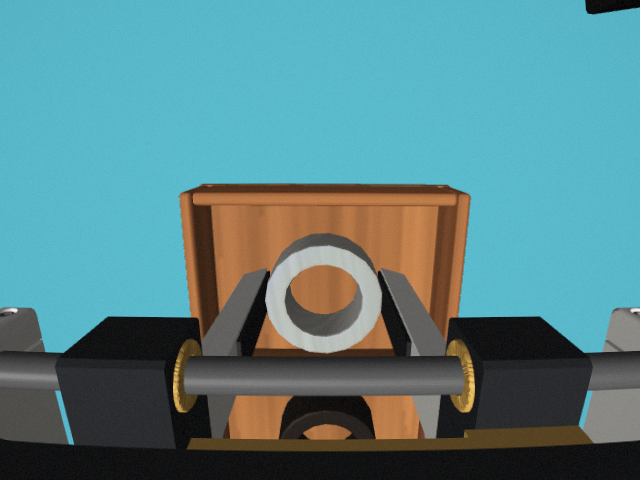

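View pics/s9.png

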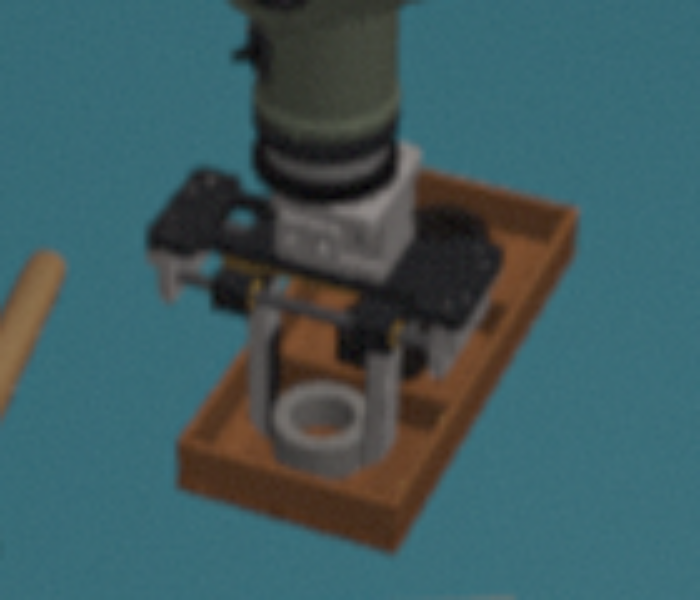

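>>> drive_tool(moves=[[0.01,0,0,0,0,0,0.5],[0.02,0,0,0,0,0,0.5],[0.03,0,0,0,0,0,0.5],[0.04,0,0,0,0,0,0.5],[0.04,0,0,0,0,0,0.5],[0.04,0,0,0,0,0,0.5]])

```text
time: 16.52
eef_pos: [0.5844, -0.1453, -0.0248]
eef_rot: [1.392, 1.08, -1.392]
ft_force: [0.2, 0.4, -2.5]
finger_gap: 0.0557
```

>>> drive_tool(moves=[[0.005,0,0,0,0,0,0.5],[0.01,0,0,0,0,0,0.5],[0.01,0,0,0,0,0,0.5]])

```text
time: 16.77
eef_pos: [0.5845, -0.1453, -0.0257]
eef_rot: [1.392, 1.08, -1.392]
ft_force: [0.2, 0.0, -3.2]
finger_gap: 0.0558
```

>>> drive_tool(moves=[[0.005,0,0,0,0,0,0.5],[0.01,0,0,0,0,0,0.5],[0.01,0,0,0,0,0,0.5]])

```text
time: 17.02
eef_pos: [0.5846, -0.1454, -0.0265]
eef_rot: [1.392, 1.08, -1.392]
ft_force: [-0.0, -0.3, -1.8]
finger_gap: 0.0554
```

>>> drive_tool(moves=[[0.005,0,0,0,0,0,0.5],[0.005,0,0,0,0,0,0.5],[0.005,0,0,0,0,0,0.5]])

```text
time: 17.27
eef_pos: [0.5846, -0.1454, -0.0266]
eef_rot: [1.392, 1.08, -1.392]
ft_force: [-1.5, 0.5, 4.3]
finger_gap: 0.0556
```

The ring is touching the floor (the load has gone from -2.8 to +4.3 N). I'll open the jaws part way and lift.

>>> drive_tool(moves=[[0,0,0,0,0,0,0.6],[0,0,0,0,0,0,0.65],[0,0,0,0,0,0,0.72],[0,0,0,0,0,0,0.72],[0,0,0,0,0,0,0.72],[0,0,0,0,0,0,0.72],[0,0,0,0,0,0,0.72]])

```text
time: 17.85
eef_pos: [0.5846, -0.1454, -0.0272]
eef_rot: [1.392, 1.08, -1.392]
ft_force: [-0.4, 0.1, 0.4]
finger_gap: 0.0678
```

>>> drive_tool(moves=[[-0.1,0,0,0,0,0,0.72],[-0.3,0,0,0,0,0,0.72],[-0.6,0,0,0,0,0,0.72],[-1,0,0,0,0,0,0.72]])

```text
time: 18.18
eef_pos: [0.5818, -0.1443, 0.0714]
eef_rot: [1.39, 1.086, -1.396]
ft_force: [-0.2, -0.2, -0.1]
finger_gap: 0.0677
```

>>> drive_tool(moves=[[-0.4,0,0,0,0,0,0.9],[-0.8,0,0,0,0,0,0.9],[-1,0,0,0,0,0,0.9],[-1,0,0,0,0,0,0.9],[-1,0,0,0,0,0,0.9]])

```text
time: 18.6
eef_pos: [0.5858, -0.1458, 0.1753]
eef_rot: [1.393, 1.076, -1.389]
ft_force: [-0.1, 0.1, -0.6]
finger_gap: 0.0845
```

```bash
python3 w.py 10;  python3 - <<'E'
from h import *
S=camera("side");cv2.imwrite("pics/s10.png",cv2.resize(S["color"][120:240,250:390,::-1],None,fx=5,fy=5))
E
```

```text
18.6 [ 0.5858 -0.1458  0.1753]
spacer_mid 0.85 [325. 215.] [[ 0.5921 -0.1241  0.1385]]
spacer_mid 0.39 [323. 212.] [[ 0.591  -0.122   0.1385]]
tray 0.98 [322. 290.] [[ 0.5615 -0.2351  0.    ]]
0.93 [323.5 215.   57.6  55.2]
```

View pics/w10.png

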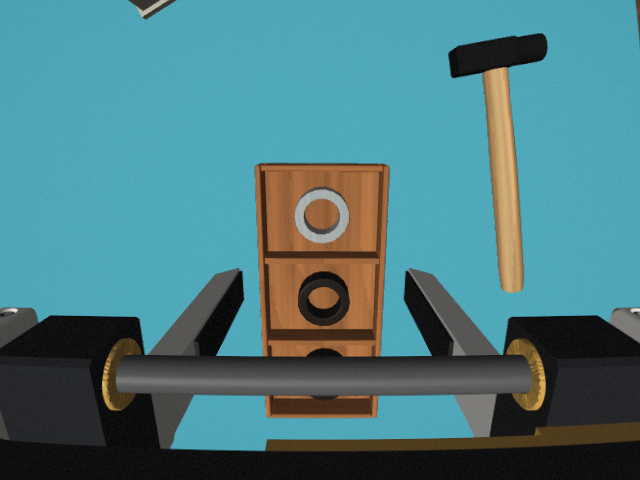

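View pics/s10.png

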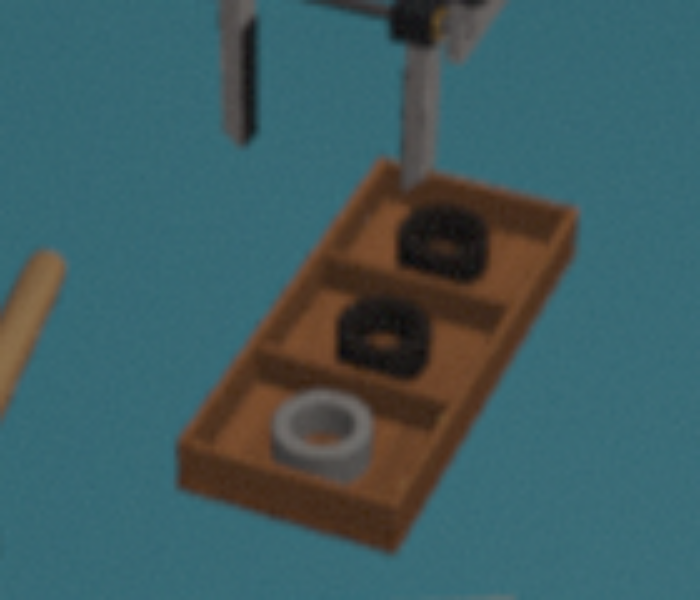

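The ring lies flat in the compartment at w10 (322,215), released, and the dark rings are undisturbed. Next is the handle.

>>> drive_tool(moves=[[-0.3,-0.2,-0.3,-0.038,0,0,0.9],[-0.3,-0.4,-0.6,-0.076,0,0,0.9],[-0.3,-0.7,-0.9,-0.114,0,0,1],[-0.3,-0.7,-1,-0.152,0,0,1],[-0.3,-0.7,-1,-0.152,0,0,1]])

```text
time: 19.37
eef_pos: [0.5404, -0.0283, 0.2023]
eef_rot: [1.037, 1.312, -1.037]
ft_force: [0.5, -0.7, -0.1]
finger_gap: 0.0936
```

>>> drive_tool(moves=[[0,0,-0.3,0,0,0,1],[0,-0.04,-0.6,0,0,0,1],[0,-0.08,-0.9,0,0,0,1]])

```text
time: 19.62
eef_pos: [0.5139, 0.0544, 0.2023]
eef_rot: [1.045, 1.306, -1.046]
ft_force: [-0.7, 1.6, 0.2]
finger_gap: 0.0944
```

>>> drive_tool(moves=[[0,0,-0.3,0,0,0,1],[0,-0.04,-0.6,0,0,0,1],[0,-0.08,-0.9,0,0,0,1],[0,-0.08,-0.9,0,0,0,1],[0,-0.08,-0.9,0,0,0,1],[0,-0.08,-0.9,0,0,0,1]])

```text
time: 20.12
eef_pos: [0.4863, 0.1397, 0.2026]
eef_rot: [1.042, 1.306, -1.043]
ft_force: [-0.1, 0.1, -0.6]
finger_gap: 0.0942
```

```bash
python3 w.py 11; python3 -c "
from h import *
print(R.from_rotvec(state()['eef_rot']).as_matrix().round(3))"
```

```text
20.1167 [0.4863 0.1397 0.2026]
spacer_mid 0.88 [208.  52.] [[0.3752 0.2533 0.1385]]
spacer_mid 0.58 [601. 144.] [[0.6771 0.2582 0.1385]]
handle_mid 0.81 [314. 118.] [[0.4598 0.2238 0.166 ]]
0.89 [210.3  51.9  59.3  61.7]
0.72 [351.  422.9  40.4  28.9]
0.62 [604.8 144.3  62.2  53.3]
[[-0.     0.975  0.222]
 [-0.     0.222 -0.975]
 [-1.    -0.     0.   ]]
```

View pics/w11.png

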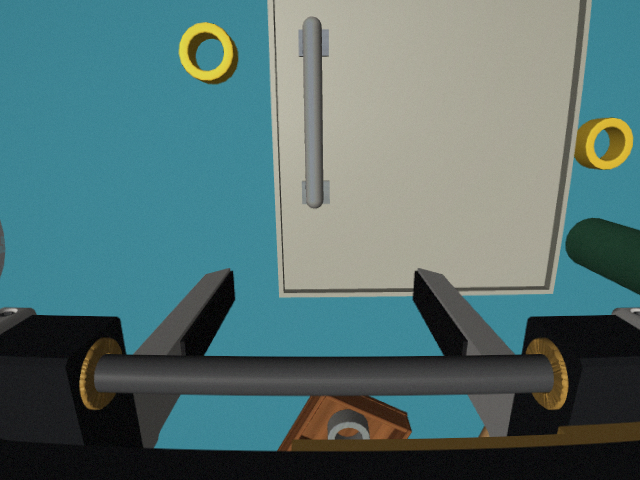

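>>> drive_tool(moves=[[0,-0.03,-0.3,0,0,0,1],[0,-0.076,-0.6,0,0,0,1],[0,-0.076,-0.87,0,0,0,1],[0.1,-0.076,-0.87,0,0,0,1],[0.2,-0.076,-0.87,0,0,0,1],[0.3,-0.076,-0.87,0,0,0,1],[0.3,-0.076,-0.87,0,0,0,1],[0.3,-0.076,-0.87,0,0,0,1]])

```text
time: 21.08
eef_pos: [0.458, 0.2225, 0.1714]
eef_rot: [1.04, 1.309, -1.044]
ft_force: [0.2, 0.2, 0.3]
finger_gap: 0.0942
```

```bash
python3 w.py 12|head -8
```

```text
21.0833 [0.458  0.2225 0.1714]
spacer_mid 0.77 [617. 226.] [[0.6605 0.285  0.1385]]
spacer_mid 0.77 [216. 138.] [[0.3714 0.2799 0.1385]]
handle_mid 0.62 [328. 257.] [[0.46   0.2248 0.166 ]]
0.92 [620.2 225.8  39.5  57.7]
0.91 [476.6   6.   46.   11.9]
0.78 [214.1 140.1  61.5  60.7]
```

View pics/w12.png

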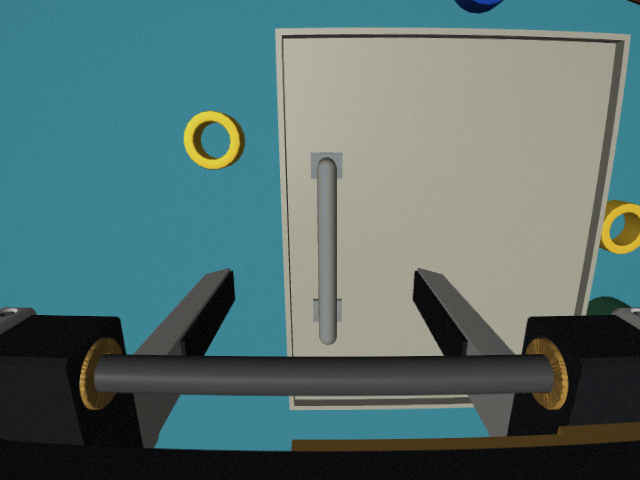

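>>> drive_tool(moves=[[0.15,0.015,0,0,0,0,1],[0.3,0.015,0,0,0,0,1],[0.45,0.015,0,0,0,0,1],[0.55,0.015,0,0,0,0,1],[0.61,0.015,0,0,0,0,1],[0.61,0.015,0,0,0,0,1],[0.61,0.015,0,0,0,0,1]])

```text
time: 21.97
eef_pos: [0.4603, 0.2242, 0.1121]
eef_rot: [1.041, 1.308, -1.041]
ft_force: [0.3, -0.4, 0.8]
finger_gap: 0.0942
```

```bash
python3 w.py 13|head -1;  python3 - <<'E'
from h import *
S=camera("side");cv2.imwrite("pics/s13.png",cv2.resize(S["color"][220:320,270:390,::-1],None,fx=5,fy=5))
E
```

```text
21.9667 [0.4603 0.2242 0.1121]
```

View pics/w13.png

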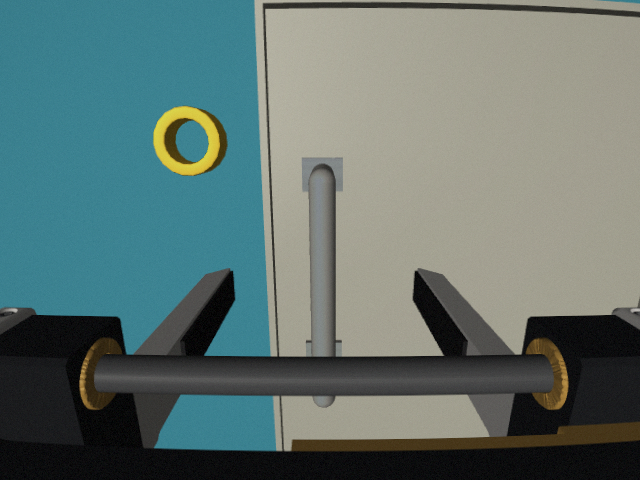

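View pics/s13.png

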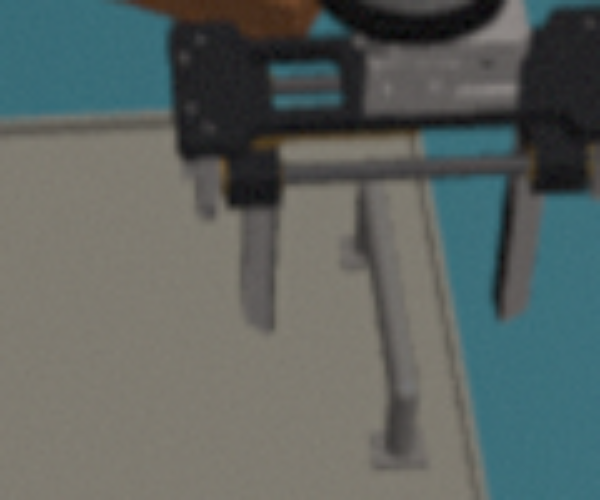

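The bar is centred between the fingers at w13 (322,280). Closing at 50 N.

>>> drive_tool(moves=[[0,0,0,0,0,0,0.6],[0,0,0,0,0,0,0.4],[0,0,0,0,0,0,0.2],[0,0,0,0,0,0,0.1],[0,0,0,0,0,0,0.1],[0,0,0,0,0,0,0.1],[0,0,0,0,0,0,0.1],[0,0,0,0,0,0,0.1],[0,0,0,0,0,0,0.1],[0,0,0,0,0,0,0.1]], grip_force=50)

```text
time: 23.15
eef_pos: [0.4601, 0.2241, 0.1118]
eef_rot: [1.041, 1.308, -1.041]
ft_force: [1.3, -0.7, -0.1]
finger_gap: 0.0314
```

>>> drive_tool(moves=[[0,0,0,0,0,0,0.1],[0,0,0,0,0,0,0.1],[0,0,0,0,0,0,0.05],[0,0,0,0,0,0,0.05],[0,0,0,0,0,0,0.05],[0,0,0,0,0,0,0.05]])

```text
time: 23.65
eef_pos: [0.46, 0.2241, 0.1118]
eef_rot: [1.041, 1.308, -1.041]
ft_force: [-0.5, -0.4, 0.7]
finger_gap: 0.0108
```

>>> drive_tool(moves=[[0,0,0,0,0,0,0],[0,0,0,0,0,0,0],[0,0,0,0,0,0,0]], grip_force=55)

```text
time: 23.9
eef_pos: [0.46, 0.2241, 0.1118]
eef_rot: [1.041, 1.308, -1.041]
ft_force: [-0.9, -0.8, 0.0]
finger_gap: 0.0107
```

```bash
python3 w.py 14|head -1;  python3 - <<'E'
from h import *
print(state()["finger_gap"],state()["ft_force"])
S=camera("side");cv2.imwrite("pics/s14.png",cv2.resize(S["color"][220:320,270:390,::-1],None,fx=5,fy=5))
E
```

```text
23.9 [0.46   0.2241 0.1118]
0.010705624864069077 [-0.80528822 -0.34997568  0.60258539]
```

View pics/w14.png

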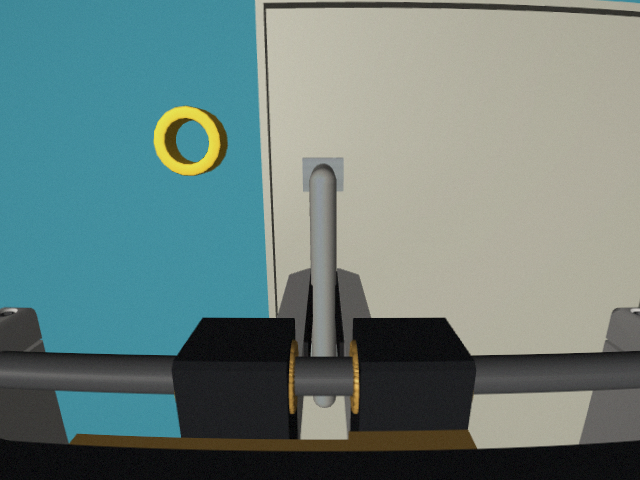

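View pics/s14.png

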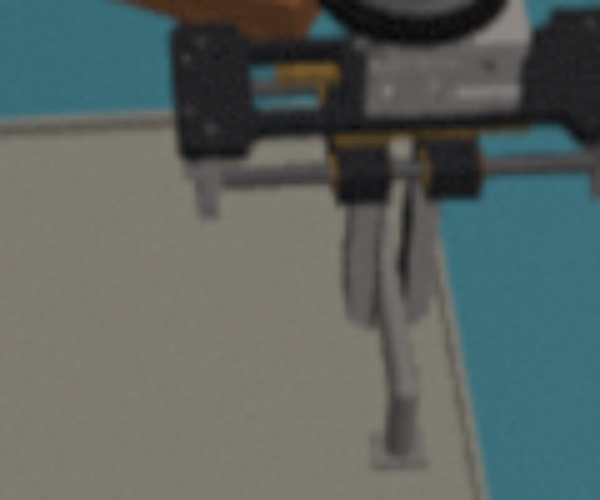

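```bash
python3 - <<'E'
import numpy as np
# tool plane (x down,y back); TCP at 0; handle at (-.056,0); hinge = handle + (.048 down, .197 back)
h=np.array([-.055+.048,.197])
for t in (.003,.006,.01,.015,.02,.025,.03,.035,.04,.05,.06):
    a=-t;M=np.array([[np.cos(a),-np.sin(a)],[np.sin(a),np.cos(a)]])
    d=h-M@h; print(t,(d/.1).round(4),round(a/np.pi,5))
E
```

```text
0.003 [-0.0059 -0.0002] -0.00095
0.006 [-0.0118 -0.0004] -0.00191
0.01 [-0.0197 -0.0006] -0.00318
0.015 [-0.0296 -0.0008] -0.00477
0.02 [-0.0394 -0.001 ] -0.00637
0.025 [-0.0493 -0.0011] -0.00796
0.03 [-0.0591 -0.0012] -0.00955
0.035 [-0.069  -0.0012] -0.01114
0.04 [-0.0788 -0.0012] -0.01273
0.05 [-0.0985 -0.001 ] -0.01592
0.06 [-0.1183 -0.0007] -0.0191
```

Pulling slowly along the hinge arc.

>>> drive_tool(moves=[[-0.006,0,0,0,0,-0.001,0],[-0.012,0,0,0,0,-0.002,0],[-0.018,-0.001,0,0,0,-0.003,0],[-0.024,-0.001,0,0,0,-0.004,0],[-0.03,-0.001,0,0,0,-0.005,0],[-0.03,-0.001,0,0,0,-0.005,0]], grip_force=60)

```text
time: 24.75
eef_pos: [0.4592, 0.2239, 0.1129]
eef_rot: [1.031, 1.319, -1.055]
ft_force: [5.0, 1.8, -16.8]
finger_gap: 0.0101
```

>>> drive_tool(moves=[[-0.006,0,0,0,0,-0.001,0],[-0.012,0,0,0,0,-0.002,0],[-0.018,-0.001,0,0,0,-0.003,0],[-0.024,-0.001,0,0,0,-0.004,0],[-0.03,-0.001,0,0,0,-0.005,0],[-0.03,-0.001,0,0,0,-0.005,0]])

```text
time: 25.25
eef_pos: [0.4603, 0.2242, 0.1194]
eef_rot: [1.024, 1.327, -1.064]
ft_force: [-0.9, 0.8, -3.6]
finger_gap: 0.0104
```

The pull peaked near 17 N, then the seal let go. The load is now 3.6 N and the lid is still held, so I'll continue on the arc.

>>> drive_tool(moves=[[-0.015,0,0,0,0,-0.0025,0],[-0.03,-0.001,0,0,0,-0.005,0],[-0.045,-0.001,0,0,0,-0.0073,0],[-0.06,-0.001,0,0,0,-0.0097,0],[-0.08,-0.001,0,0,0,-0.0129,0],[-0.1,-0.001,0,0,0,-0.016,0],[-0.1,-0.001,0,0,0,-0.016,0]])

```text
time: 25.83
eef_pos: [0.4602, 0.2242, 0.1281]
eef_rot: [0.994, 1.361, -1.103]
ft_force: [-2.1, 0.5, -3.4]
finger_gap: 0.0104
```

>>> drive_tool(moves=[[-0.015,0,0,0,0,-0.0025,0],[-0.03,-0.001,0,0,0,-0.005,0],[-0.045,-0.001,0,0,0,-0.0073,0],[-0.06,-0.001,0,0,0,-0.0097,0],[-0.08,-0.001,0,0,0,-0.0129,0],[-0.1,-0.001,0,0,0,-0.016,0],[-0.1,-0.001,0,0,0,-0.016,0]])

```text
time: 26.42
eef_pos: [0.461, 0.2244, 0.1383]
eef_rot: [0.964, 1.392, -1.14]
ft_force: [-2.4, -0.4, -2.9]
finger_gap: 0.0106
```

>>> drive_tool(moves=[[-0.015,0,0,0,0,-0.0025,0],[-0.03,-0.001,0,0,0,-0.005,0],[-0.045,-0.001,0,0,0,-0.0073,0],[-0.06,-0.001,0,0,0,-0.0097,0],[-0.08,-0.001,0,0,0,-0.0129,0],[-0.1,-0.001,0,0,0,-0.016,0],[-0.11,-0.001,0,0,0,-0.018,0],[-0.11,-0.001,0,0,0,-0.018,0],[-0.11,-0.001,0,0,0,-0.018,0],[-0.11,-0.001,0,0,0,-0.018,0]])

```text
time: 27.25
eef_pos: [0.4622, 0.2247, 0.1488]
eef_rot: [0.931, 1.426, -1.181]
ft_force: [-2.3, 0.3, -3.2]
finger_gap: 0.0106
```

```bash
python3 w.py 15|head -1;  python3 - <<'E'
from h import *
s=state();print(s["finger_gap"],s["ft_force"],R.from_rotvec(s["eef_rot"]).as_matrix().round(3))
S=camera("side");cv2.imwrite("pics/s15.png",S["color"][:,:,::-1])
T=camera("top");cv2.imwrite("pics/t15.png",T["color"][:,:,::-1])
s=state();print(s["time"],s["eef_pos"],s["joint_velocities"].round(3))
E
```

```text
27.25 [0.4622 0.2247 0.1488]
0.010399811838937142 [-2.95844752  0.53148911 -3.18879333] [[-0.182  0.957  0.225]
 [-0.042  0.221 -0.974]
 [-0.982 -0.187 -0.   ]]
27.65 [0.46218862 0.22468659 0.14873507] [-0.001  0.001  0.001  0.     0.001  0.   ]
```

View pics/w15.png

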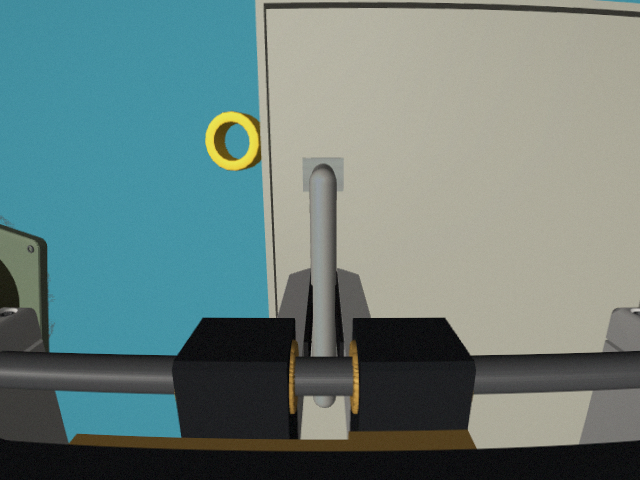

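View pics/s15.png

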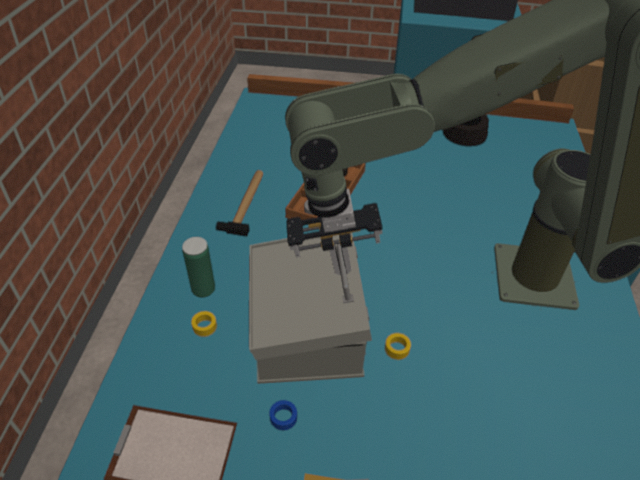

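View pics/t15.png

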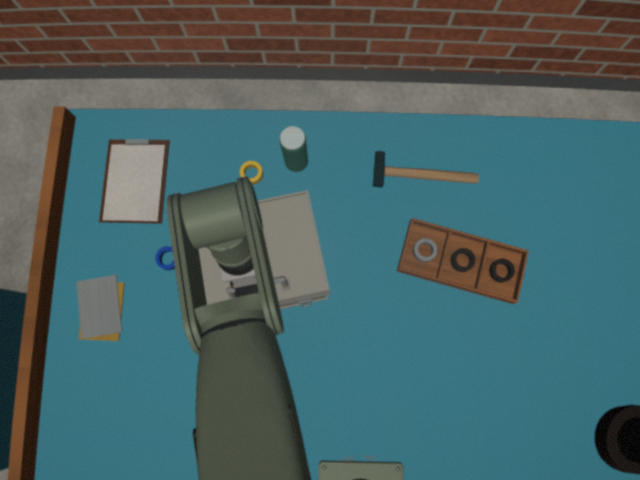

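The lid is about 0.187 rad open, since the wrist view of it matches the shut view and it turned rigidly with the tool. It is still, and the fingers carry about 3 to 4 N. The ring is in its compartment at top (425,250), and the mallet, can and dark rings are unmoved. Handing in.

```bash
python3 -c "
from rig import *
print(job_done()); s=state(); print(s['time'],s['eef_pos'],s['ft_force'],s['finger_gap'])"
```

```text
the job is handed in; nothing more can be done
None
the job is handed in; nothing more can be done
```

The job is done and handed in at about 27.7 s. The steel ring lies flat in the tray's empty compartment, and the gripper still holds the lid slightly open by its handle.

- **First grasp missed:** The fingers closed on nothing, because the real fingertips sit about 37 mm short of the reported TCP. The side and wrist cameras agreed on that offset, I corrected for it, and the ring had not moved.
- **Ring:** I lowered it until it touched the compartment floor and then released it. The side and wrist pictures show it lying flat.
- **Lid:** I gripped the handle with 60 N and pulled slowly along the hinge arc. The highest pull I read was about 17 N before the seal let go, and the lid did not jump.
- **Last checks:**
  - **Lid angle:** the tool is tilted about 0.187 rad, which puts the front edge about 40 mm up. The wrist view shows the lid turned with the tool.
  - **Holding it:** the joints are still and the fingers carry about 3 to 4 N.
  - **Everything else:** the dark rings, mallet and can look unmoved in the overhead picture.

The only check that disagreed was the TCP offset. `job_done` gave no verdict, and the state could not be read again after handing in.

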